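Gauge the wax ring blanks and peg the one that fits

TASK

Pick up the pin gauge by its black handle and try it in each of the three green wax rings where they stand, working along the board from the end with the red stop, each time letting the pin down as far as it will go and feeling where it stops, but never forcing it. Put the gauge back upright in its stand, and set the one ring that the pin passes right through fully down over the brass peg on the white block, without dropping it; leave the other two rings in their nests and the jar and hammer undisturbed.

Things in the scene. Friction and masses are not known exactly. Their poses are not given: they have to be found in the camera images.
- gauge_handle (a point): Centre of the black square handle (20 x 20 mm, 40 mm tall, brass band near the top) of the pin gauge, about 110 g, standing upright in its stand; z up, x and y square to the handle's flats. Below the handle is a steel pin 16 mm in diameter, 40 mm long, its end chamfered by 1.5 mm; the tip is 60 mm below this point.
- gauge_tip (a point): Centre of the flat tip of the gauge's steel pin, 60 mm below the handle's centre along the gauge's axis. Standing in the stand it is 30 mm below the stand's top.
- gauge: The whole pin gauge; its origin is the pin's tip, z up along the pin to the handle.
- stand_mouth (a point): Centre of the mouth of the hole in the gauge's stand, a fixed dark wooden block 70 x 70 mm, 34 mm tall. The hole is 19 mm wide and 30 mm deep, upright; the pin's tip rests on its floor.
- ring_a_mid (a point): Centre (half-way up) of a green wax ring blank, an upright tube 32 mm outside, 28 mm tall, 30 g, in one of the nests, loose by 1 mm all round, 22 mm above the board. All bores are 18 mm wide at the mouth. In two of the three rings a solid step 12 mm below the mouth narrows the bore to 10 mm; one ring is bored right through. Outside all are alike.
- ring_b_mid (a point): Centre (half-way up) of a green wax ring blank, an upright tube 32 mm outside, 28 mm tall, 30 g, in one of the nests, loose by 1 mm all round, 22 mm above the board. All bores are 18 mm wide at the mouth. In two of the three rings a solid step 12 mm below the mouth narrows the bore to 10 mm; one ring is bored right through. Outside all are alike.
- ring_c_mid (a point): Centre (half-way up) of a green wax ring blank, an upright tube 32 mm outside, 28 mm tall, 30 g, in one of the nests, loose by 1 mm all round, 22 mm above the board. All bores are 18 mm wide at the mouth. In two of the three rings a solid step 12 mm below the mouth narrows the bore to 10 mm; one ring is bored right through. Outside all are alike.
- ring_a: The same ring as ring_a_mid; its origin is the centre of its underside.
- ring_b: The same ring as ring_b_mid; its origin is the centre of its underside.
- ring_c: The same ring as ring_c_mid; its origin is the centre of its underside.
- nest_1 (a point): Centre of a round nest (35 mm wide, 6 mm deep) in the fixed wooden board, level with the board's top, 16 mm above the bench; the nest's floor is 6 mm below this point. Its y axis points along the row to the red stop; the nests are 80 mm apart. The nest nearest the red stop: first to be tried.
- nest_2 (a point): Centre of a round nest (35 mm wide, 6 mm deep) in the fixed wooden board, level with the board's top, 16 mm above the bench; the nest's floor is 6 mm below this point. Its y axis points along the row to the red stop; the nests are 80 mm apart. The middle nest: second.
- nest_3 (a point): Centre of a round nest (35 mm wide, 6 mm deep) in the fixed wooden board, level with the board's top, 16 mm above the bench; the nest's floor is 6 mm below this point. Its y axis points along the row to the red stop; the nests are 80 mm apart. The nest farthest from the red stop: third.
- peg_foot (a point): Foot of the brass peg, on the top (12 mm above the bench) of a fixed white block 90 x 90 mm. The peg stands upright at its centre, 14 mm in diameter and 24 mm tall, its end tapered to 8 mm over the last 3 mm. A ring fully down on it stands on the block. Only the ring bored right through goes fully down.
- flux_jar: Bystander: an amber jar with a blue cap, 48 mm across, 62 mm tall; origin at the centre of its underside.
- hammer: Bystander: a small hammer 200 mm long lying on the bench; origin under its middle, x axis along the handle to the head.
Not all that is in view belongs to the job. What is shaped like the ring_c but blue or brown is not meant. Leave any purple look-alike of the ring_a alone.

How it is judged:
By the outcome, as a careful person would: the job done as asked, in the order asked, and still so for the second after the job is handed in, with the robot touching nothing.
It also fails if it takes over 69 s, if anything falls off the work surface, if the arm or the gripper's body presses on something with over 40 N, if the wrist force passes 120 N, or if a joint passes its speed limit or range.

ROBOT

A 6-joint arm with a two-finger parallel gripper is mounted at the origin on the work surface. World frame = base frame: x ahead of the robot, y to its left, z up, the work surface at z = 0. Lengths are in m, angles in rad, forces in N, time in s.
With the tool pointing down it reaches from about 0.3 to 0.875 m from the base axis. Payload 6.4 kg.
Tool frame: the origin (TCP) lies on the front face of the gripper's body, between the roots of the fingers; the fingertips stand 73 mm ahead of it and the grasp point (between the pads) lies ctrl.pinch_z ahead of it (ctrl.pinch_z is the distance from the TCP to the grasp point, in m); z points along the fingers, x is the direction in which the jaws open and shut, and the axes are right-handed (so a half turn about z gives the same grasp; the last joint's range is limited). The gripper opens to 85 mm and grips with 20 to 120 N. Pads are 22 mm wide; open, the fingers measure 114 mm over their backs; the gripper's body (76 mm by 85 mm) begins 54 mm behind the grasp point. The pads swing forward as they close: fully open they stand 13 mm farther back than shut.
Start: joints at [-1.508, 0.181, 1.607, -0, 1.354, -0.206], TCP at [0.153, -0.554, 0.304] pointing down, gripper open.
Joint ranges: [-2.99, 2.99], [-0.89, 2.07], [0.3, 2.58], [-1.14, 4.28], [0, 2.63], [-3.12, 3.12]. Speed limits (rad/s): [2.57, 2.57, 3.01, 3.14, 3.14, 3.14].

INTERFACE

Orientations are given as a unit quaternion [w, x, y, z].
In Python, from bench import ctrl gives the robot as it stands.
- The arm moves only by the tool move_arm, never from a script. Its argument "rows" is text: rows parted by semicolons, each of 7 numbers parted by spaces: the shift along the tool's x, y, z in cm, then the turn, a rotation vector about the tool's x, y, z in degrees, then the opening, from 0 (shut) to 1 (fully open). In form: x y z rx ry rz grip; .... A call has 1 to 20 rows; each row shifts and turns the commanded pose from where the row before left it, along the tool's axes as they then stand; what a row does not reach is not made up. A row lasts 1/10 s, in which the tool goes at most 50 mm and 8.59 degrees, less where a joint would pass 70% of its speed; a pose out of reach is approached as far as the arm can. A call with a gripper value outside its range is refused whole. The fingers move at their own pace and stop on an object; the grip force is fixed at half the most. Time passes only in rows, so rows that do not move let the fingers close. It gives the time, the measured TCP pose, the force and the opening at its end, in the units of the state.
- ctrl.get_obs(): the state, without advancing time (a new reading comes with each control period).
- ctrl.camera(name): name is "scene" or "top"; returns a dict with "color" (420x560x3 uint8, blue, green, red), "fx", "fy", "cx", "cy" (pixels), "rvec" (rotation vector, rad) and "tvec" (3), from world to camera coordinates, as OpenCV has them. Camera axes: x right, y down, z forward; pixel columns grow to the right and rows downward; lengths in m; the calibration is good to about 2 mm. A picture is of the moment at which its call begins. There is no depth.
- ctrl.hand_in(): hands the job in, once; it reports no verdict.
Trained networks look in the newest picture that a camera, given by its name, has taken for a name from the list of things; names that differ only in an ending like _2 or _b are one class to them, and where a whole thing is asked for, a point or a joint stands for the part that bears it (a point fixed in the world has none). Each returns a list of dicts, best first, with "confidence" (0 to 1); they miss things now and then, are a little off and sometimes report something else, mostly with a low value. They report only what shows in the picture. A call takes as long as a camera call. They do not tell look-alikes from the thing itself.
- ctrl.look_for(camera, query): "bbox" ([left, top, right, bottom] in pixels, round what is visible of it).
- ctrl.trace(camera, query): "region" (420x560 bool, what is visible of it) and "bbox" ([left, top, right, bottom] in pixels, round what is visible of it).
The state is a dict: "time_s": time; "q": joint angles; "dq": joint speeds; "joint_efforts": joint torques, N m; "eef_pos": TCP position; "eef_rot": TCP orientation; "wrist_force": force on the tool from outside, world axes, zero at the start; "torque": the same for the moment, N m; "opening": opening from 0.0 (shut) to 1.0 (fully open).
Only numpy, scipy, OpenCV 4.12 (cv2) and the standard library are available. Lean on these libraries where they do the work, as an engineer would, in place of code of your own. Each camera call takes 0.05 s, during which the arm holds its last target.

## Working session

There is one attempt and no reset: what is moved stays moved. The work goes in short steps, Python scripts to look and compute and a tool call to move; the robot and the scene stay as the last step left them, time stands still between calls to the robot, and variables do not carry over. Pictures are saved under pics/ and viewed, and the job is handed in when it is done.

Besides the shell and the picture viewer there is one more tool, called after "Call:" as a command line: name --argument value ..., lists and objects as JSON in quotes. move_arm: Moves the arm, as the interface text tells. Its arguments: {"type":"object","properties":{"rows":{"type":"string"}},"required":["rows"]}

```bash
mkdir -p pics; ls
cat > h.py <<'E'
import numpy as np, cv2
from bench import ctrl
def cam(n):
    c=ctrl.camera(n); return c
def ray(c,px):
    R,_=cv2.Rodrigues(np.array(c['rvec'])); t=np.array(c['tvec']).ravel()
    d=np.array([(px[0]-c['cx'])/c['fx'],(px[1]-c['cy'])/c['fy'],1.0])
    return -R.T@t, R.T@d
def atz(c,px,z):
    o,d=ray(c,px); return o+d*(z-o[2])/d[2]
def proj(c,P):
    K=np.array([[c['fx'],0,c['cx']],[0,c['fy'],c['cy']],[0,0,1.]])
    return cv2.projectPoints(np.array(P,float).reshape(-1,1,3),np.array(c['rvec']),np.array(c['tvec']),K,None)[0].reshape(-1,2)
E
python3 - <<'E'
from h import *
import pickle
for n in('scene','top'):
    c=cam(n); cv2.imwrite(f'pics/{n}0.png',c['color']); pickle.dump(c,open(n+'0.pkl','wb'))
    print(n,ray(c,(280,210)),c['fx'])
    for q in('gauge','ring_a','nest_1','peg_foot','stand_mouth','flux_jar','hammer','gauge_handle'):
        print(q,[(r['bbox'],round(r['confidence'],2)) for r in ctrl.look_for(n,q)])
o=ctrl.get_obs();print(o, ctrl.pinch_z)
E
```

```text
pics
scene (array([0.86499016, 0.43491433, 0.69324953]), array([-0.36855911, -0.527438  , -0.76552864])) 402.1796369397931
gauge [([417.5, 292.3, 439.4, 316.9], 0.87)]
ring_a [([310.1, 220.0, 326.7, 234.7], 0.73), ([229.3, 227.0, 245.2, 245.3], 0.72), ([253.4, 181.6, 268.2, 199.9], 0.68), ([319.6, 268.4, 337.5, 294.2], 0.64), ([280.9, 197.8, 295.9, 217.2], 0.63), ([341.6, 186.1, 353.1, 209.3], 0.56)]
nest_1 [([232.2, 173.3, 348.2, 258.4], 0.63)]
peg_foot [([396.7, 289.9, 451.8, 344.2], 0.73), ([225.4, 119.1, 272.5, 152.8], 0.61)]
stand_mouth [([391.6, 291.1, 449.4, 343.2], 0.63)]
flux_jar [([167.2, 206.0, 190.0, 238.3], 0.61)]
hammer [([185.0, 268.0, 289.1, 355.4], 0.91)]
gauge_handle [([419.0, 291.3, 442.1, 315.0], 0.77), ([233.3, 173.1, 349.0, 260.4], 0.21)]
top (array([0.46890638, 0.00345136, 0.88104942]), array([ 0.12531707, -0.01471234, -0.99205046])) 427.037371681632
gauge [([238.5, 237.8, 257.0, 250.3], 0.57), ([95.3, 250.3, 118.0, 266.2], 0.51)]
ring_a [([187.1, 207.4, 203.0, 225.0], 0.79), ([278.2, 225.0, 293.5, 242.8], 0.64), ([255.2, 291.0, 269.5, 307.5], 0.6), ([314.7, 21
[... 428 characters left out ...]
{'time_s': 0.9, 'q': array([-1.50829351e+00,  1.80749855e-01,  1.60695255e+00, -2.71491880e-06,
        1.35378628e+00, -2.06313559e-01]), 'dq': array([ 1.43489305e-03, -7.33849285e-05,  1.36864281e-03,  3.52772841e-04,
        1.19158268e-03, -8.55311982e-05]), 'joint_efforts': array([-2.62656240e-04, -4.44826484e+01, -3.51689887e+01, -1.68459351e-04,
        5.75722916e-04,  2.97450661e-06]), 'eef_pos': array([ 0.15272573, -0.55438641,  0.30393965]), 'eef_rot': array([ 4.01737258e-05,  7.95484465e-01, -6.05973978e-01,  3.30218888e-05]), 'wrist_force': array([1.00977582, 0.67346121, 0.7329149 ]), 'torque': array([-0.00944363, -0.03624106, -0.02535817]), 'opening': 0.9981635779964346} 0.0539
```

View pics/scene0.png

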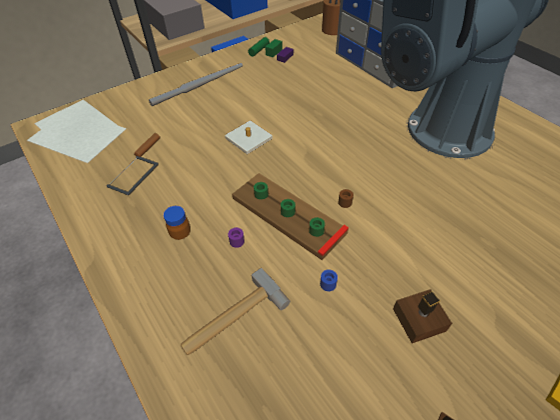

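View pics/top0.png

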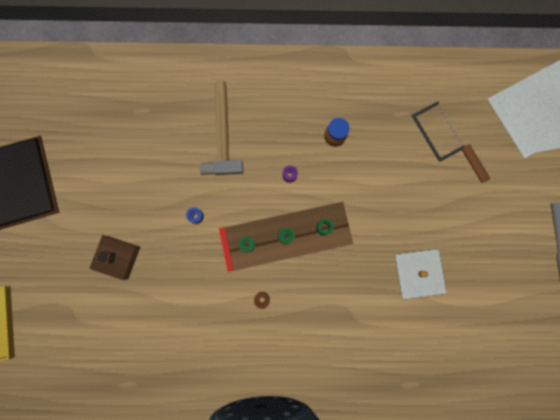

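Run:
```python
import pickle,cv2
t=pickle.load(open('top0.pkl','rb'))['color'];s=pickle.load(open('scene0.pkl','rb'))['color']
cv2.imwrite('pics/topA.png',cv2.resize(t[195:275,205:365],None,fx=5,fy=5,interpolation=cv2.INTER_CUBIC))
a=cv2.resize(t[230:295,85:145],None,fx=6,fy=6,interpolation=cv2.INTER_CUBIC);b=cv2.resize(t[240:305,390:450],None,fx=6,fy=6,interpolation=cv2.INTER_CUBIC)
cv2.imwrite('pics/topB.png',cv2.hconcat([a,b]))
cv2.imwrite('pics/sceA.png',cv2.resize(s[165:265,220:360],None,fx=5,fy=5,interpolation=cv2.INTER_CUBIC))
a=cv2.resize(s[285:350,390:455],None,fx=6,fy=6,interpolation=cv2.INTER_CUBIC);b=cv2.resize(s[105:170,215:280],None,fx=6,fy=6,interpolation=cv2.INTER_CUBIC)
cv2.imwrite('pics/sceB.png',cv2.hconcat([a,b]))
```

```text
(no output)
```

View pics/topA.png

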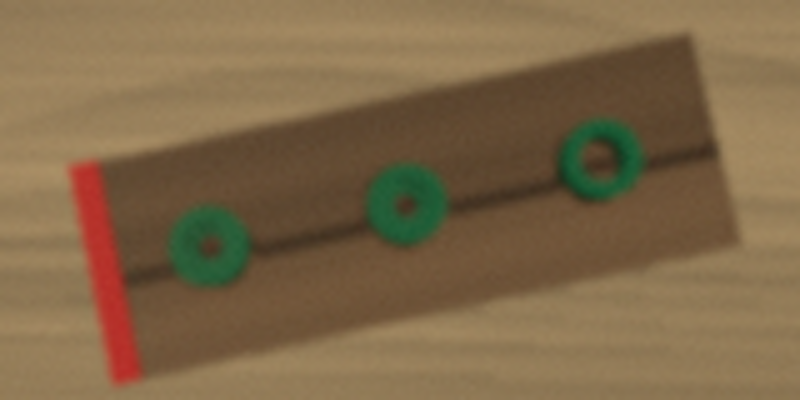

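View pics/topB.png

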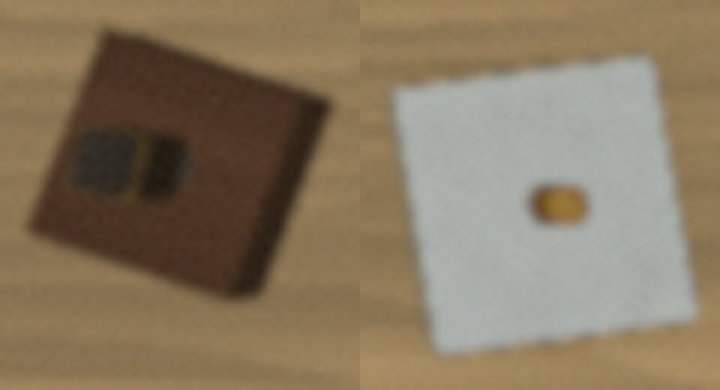

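View pics/sceA.png

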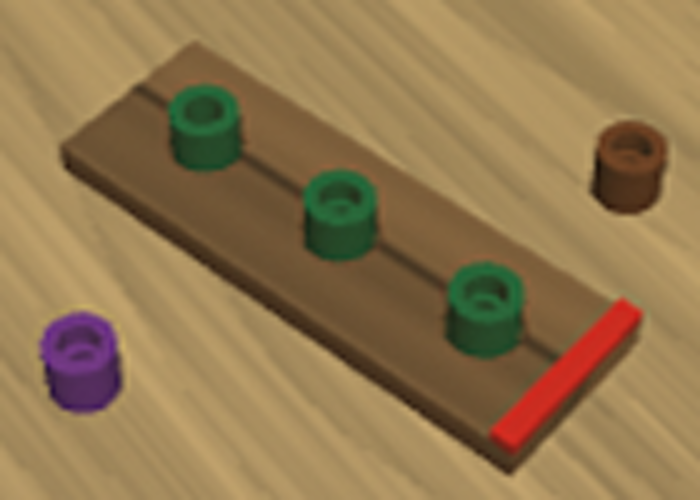

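View pics/sceB.png

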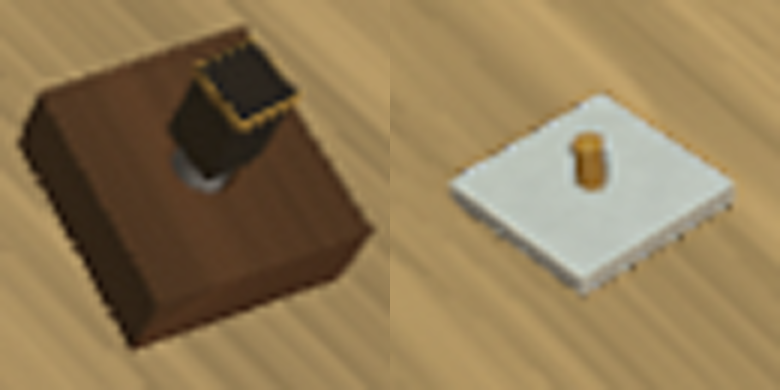

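```bash
cat > fit.py <<'E'
from h import *
import pickle
from scipy.optimize import least_squares
def cyl(x,y,r,z0,z1,n=48):
    a=np.linspace(0,2*np.pi,n,endpoint=False)
    return np.array([[x+r*np.cos(t),y+r*np.sin(t),z] for z in(z0,z1) for t in a])
def box(x,y,h,th,z0,z1):
    return np.array([[x+h*(np.cos(th)*u-np.sin(th)*v),y+h*(np.sin(th)*u+np.cos(th)*v),z] for z in(z0,z1) for u,v in((1,1),(1,-1),(-1,-1),(-1,1))])
def hullc(c,P):
    h=cv2.convexHull(proj(c,P).astype(np.float32)); m=cv2.moments(h); return np.array([m['m10']/m['m00'],m['m01']/m['m00']]),m['m00'],h
def maskc(m):
    cs,_=cv2.findContours(m.astype(np.uint8),cv2.RETR_EXTERNAL,cv2.CHAIN_APPROX_NONE)
    f=np.zeros(m.shape,np.uint8); cv2.drawContours(f,cs,-1,1,-1)
    v,u=np.nonzero(f); return np.array([u.mean(),v.mean()]),len(u)
def comps(mask,lo,hi):
    n,l,s,ce=cv2.connectedComponentsWithStats(mask.astype(np.uint8),connectivity=8)
    return [l==i for i in range(1,n) if lo<=s[i,4]<=hi]
def solve(c,mc,model,x0):
    return least_squares(lambda p:hullc(c,model(*p))[0]-mc,x0,diff_step=1e-3,x_scale=[.01,.01]).x
E
cat > m1.py <<'E'
from fit import *
for n in('top','scene'):
    c=pickle.load(open(n+'0.pkl','rb')); im=c['color'].astype(int); B,G,R=im[...,0],im[...,1],im[...,2]
    g=(G>R*1.4)&(G>B*1.25)&(G>35)
    if n=='top': g[:195]=0;g[275:]=0
    else: g[:165]=0;g[265:]=0
    for m in comps(g,40,1000):
        mc,a=maskc(m); x0=atz(c,mc,.027)[:2]; p=solve(c,mc,lambda x,y:cyl(x,y,.016,.016,.038),x0)
        print(n,'ring',mc.round(2),a,round(hullc(c,cyl(*p,.016,.016,.038))[1]),p.round(4))
    hsv=cv2.cvtColor(c['color'],cv2.COLOR_BGR2HSV)
    # peg
    bb=(396,251,446,295) if n=='top' else (225,119,272,152)
    w=np.zeros(im.shape[:2],bool); w[bb[1]:bb[3],bb[0]:bb[2]]=1
    wh=w&(hsv[...,1]<45)&(hsv[...,2]>100)
    wm,_=maskc(wh)
    hull=cv2.convexHull(np.argwhere(wh)[:,::-1].astype(np.int32)); inside=np.zeros(im.shape[:2],np.uint8); cv2.fillConvexPoly(inside,hull,1)
    inside=cv2.erode(inside,np.ones((5,5),np.uint8))
    pg=(inside>0)&(hsv[...,1]>75)
    mc,a=maskc(pg); P=lambda x,y:np.vstack([cyl(x,y,.007,.012,.033),cyl(x,y,.004,.036,.036)])
    p=solve(c,mc,P,atz(c,mc,.024)[:2]); print(n,'peg',mc,a,hullc(c,P(*p))[1],p.round(4))
    if n=='top':
        r=cv2.minAreaRect(np.argwhere(wh)[:,::-1].astype(np.float32)); print('block',r,atz(c,r[0],.012))
E
python3 m1.py
```

```text
top ring [324.72 226.57] 206 224 [ 0.5438 -0.099 ]
top ring [285.88 235.32] 190 214 [ 0.5256 -0.0212]
top ring [246.44 243.95] 192 217 [0.508 0.057]
top peg [422.79545455 273.56818182] 44 64.51657836558297 [ 0.4516 -0.2952]
block ((420.3599548339844, 273.5199890136719), (45.25483322143555, 45.25483703613281), 81.8698959350586) [ 0.45142327 -0.2940702   0.012     ]
scene ring [260.58 190.11] 203 210 [ 0.545  -0.0978]
scene ring [287.47 207.55] 223 226 [ 0.5271 -0.02  ]
scene ring [316.67 226.41] 232 245 [0.5091 0.0579]
scene peg [247.81395349 131.51162791] 43 49.28239820711315 [ 0.4525 -0.2937]
```

```bash
cat > m2.py <<'E'
from fit import *
for n in('top','scene'):
    c=pickle.load(open(n+'0.pkl','rb')); hsv=cv2.cvtColor(c['color'],cv2.COLOR_BGR2HSV).astype(int)
    bb=(86,232,145,290) if n=='top' else (385,282,458,348)
    S=6
    crop=cv2.cvtColor(c['color'],cv2.COLOR_BGR2GRAY)[bb[1]:bb[3],bb[0]:bb[2]]
    # whole silhouette stand+gauge vs table
    v=hsv[...,2]; w=np.zeros(v.shape,bool); w[bb[1]:bb[3],bb[0]:bb[2]]=1
    m=max(comps(w&(v<105),200,9999),key=lambda a:a.sum())
    f=m.astype(np.uint8)
    def res(p):
        x,y,th,gx,gy,tg=p
        # silhouette: union of stand hull and handle hull, soft raster
        img=np.zeros(v.shape,np.uint8)
        big=np.zeros(((bb[3]-bb[1])*S,(bb[2]-bb[0])*S),np.uint8)
        for P in(box(x,y,.035,th,0,.034),box(gx,gy,.010,tg,.044,.084),cyl(gx,gy,.008,.034,.046)):
            h=(hullc(c,P)[2].reshape(-1,2)+0.5-np.array(bb[:2]))*S
            cv2.fillConvexPoly(big,np.round(h*16).astype(np.int32),255,shift=4)
        return cv2.resize(big,(bb[2]-bb[0],bb[3]-bb[1]),interpolation=cv2.INTER_AREA)/255.
    # handle dark mask
    hm=(hsv[...,2]<60)&(hsv[...,1]<130)&w
    tgt=cv2.resize(f[bb[1]:bb[3],bb[0]:bb[2]].astype(float),(bb[2]-bb[0],bb[3]-bb[1]))
    from scipy.optimize import minimize
    mc,_=maskc(m); x0=atz(c,mc,.017)[:2]
    best=None
    for th in np.radians([0,20,40,60,80]):
        r=minimize(lambda p:((res([p[0],p[1],p[2],p[0],p[1],th])-tgt)**2).sum(),[*x0,th],method='Nelder-Mead',options=dict(initial_simplex=[[*x0,th],[x0[0]+.01,x0[1],th],[x0[0],x0[1]+.01,th],[*x0,th+.25]]))
        if best is None or r.fun<best.fun: best=r
    x,y,th=best.x; print(n,'stand',best.x.round(4),np.degrees(th),best.fun,m.sum())
    big=cv2.resize(c['color'][bb[1]:bb[3],bb[0]:bb[2]],None,fx=S*1.5,fy=S*1.5,interpolation=cv2.INTER_CUBIC)
    for tg,col in((th,(0,255,0)),(0,(0,0,255)),):
        for P in(box(x,y,.035,th,.034,.034),box(x,y,.01,tg,.084,.084),box(x,y,.01,tg,.044,.044)):
            h=(hullc(c,P)[2].reshape(-1,2)+.5-np.array(bb[:2]))*S*1.5
            cv2.polylines(big,[np.round(h).astype(np.int32)],True,col,1)
    cv2.imwrite(f'pics/fit_{n}.png',big)
E
python3 m2.py
```

```text
top stand [ 0.4808  0.3194 -0.3115] -17.84567855451287 25.18303729334871 1490
scene stand [0.4818 0.3196 1.2605] 72.22374600446172 49.335563244905806 1958
```

View pics/fit_top.png

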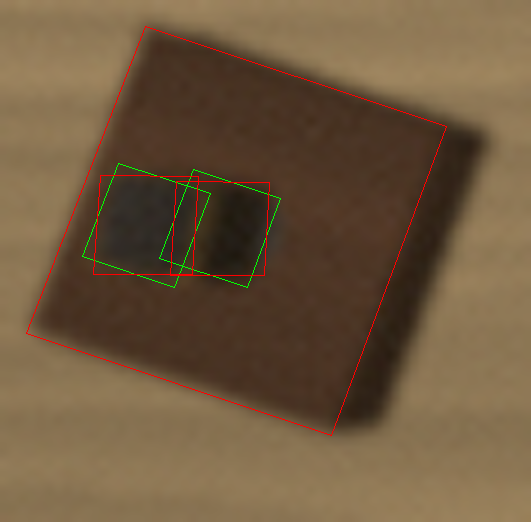

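View pics/fit_scene.png

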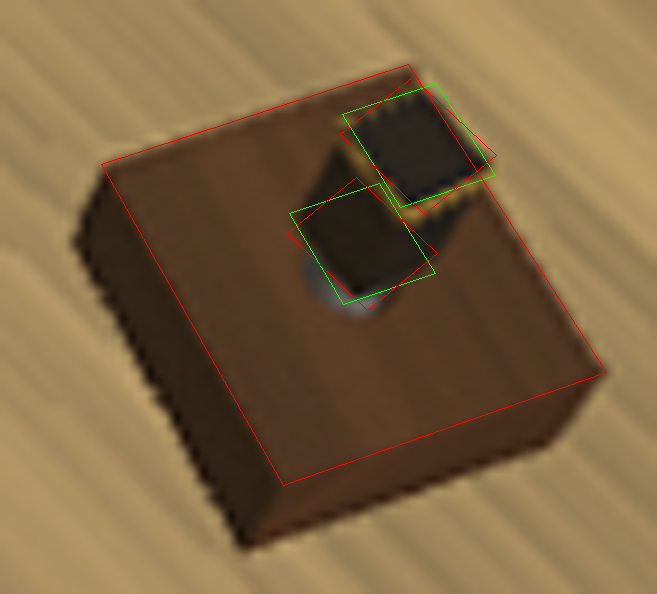

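```bash
cat > m3.py <<'E'
from fit import *
from scipy.optimize import minimize
data=[]
for n in('top','scene'):
    c=pickle.load(open(n+'0.pkl','rb')); im=c['color'].astype(int)
    bb=(86,232,145,290) if n=='top' else (410,284,450,325)
    cr=im[bb[1]:bb[3],bb[0]:bb[2]]
    if n=='top': print(cr[14:36:2,8:36:2,2]-cr[14:36:2,8:36:2,0])
    cv2.imwrite(f'pics/rb_{n}.png',cv2.resize(np.clip((cr[...,2]-cr[...,0])*5,0,255).astype(np.uint8),None,fx=9,fy=9,interpolation=cv2.INTER_NEAREST))
E
python3 m3.py; python3 -c "
import cv2;a=cv2.imread('pics/rb_top.png');b=cv2.imread('pics/rb_scene.png');b=cv2.resize(b,None,fx=522/369,fy=522/369);a=a[:300,:300];b=b[:500,:500];a=cv2.resize(a,(500,500));cv2.imwrite('pics/rb.png',cv2.resize(cv2.hconcat([a,b]),(800,400)))"
```

```text
[[58 55 46 42 40 42 40 40 37 39 37 38 39 38]
 [56 51 44 42 41 41 43 43 43 40 39 40 38 39]
 [54 46 42 39 39 40 41 40 41 44 42 41 40 40]
 [54 42 28 14 18 20 25 32 30 28 34 39 42 42]
 [48 40 21  9 14 10 12 34 23 16 16 30 44 43]
 [43 39 16 10 12  9 14 37 22 15 16 22 40 41]
 [40 34 12 13  9 11 19 31 18 15 13 20 40 41]
 [38 34 18 14 13  9 26 28 13 17 18 32 40 39]
 [40 38 41 31 29 30 41 34 21 23 33 40 42 41]
 [40 39 38 39 39 39 41 37 36 38 40 38 39 39]
 [39 37 40 39 39 39 39 39 37 38 38 40 41 40]]
```

View pics/rb.png

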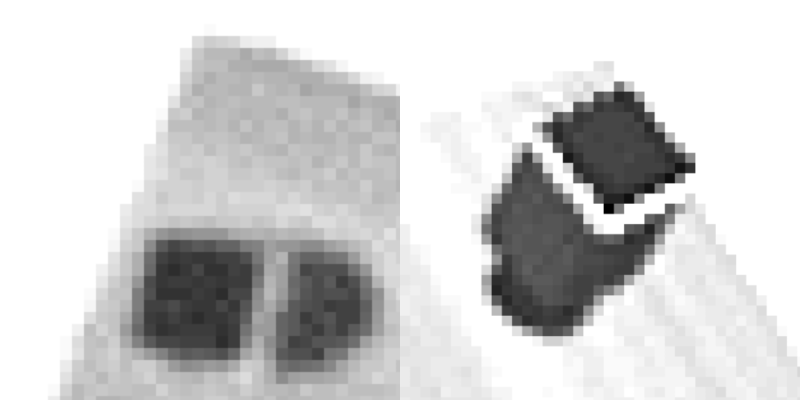

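```bash
cat > m4.py <<'E'
from fit import *
from scipy.optimize import minimize
S=8;D=[]
for n in('top','scene'):
    c=pickle.load(open(n+'0.pkl','rb')); im=c['color'].astype(int)
    bb=(90,242,128,275) if n=='top' else (412,286,446,325)
    cr=im[bb[1]:bb[3],bb[0]:bb[2]].astype(float); d=cr[...,2]-cr[...,0]
    wood=40. if n=='top' else 45.
    soft=np.clip((wood-d)/(wood-12),0,1); 
    m=(soft>.5).astype(np.uint8)
    if n=='scene':
        m=cv2.morphologyEx(m,cv2.MORPH_OPEN,np.ones((2,2),np.uint8))
    m=cv2.morphologyEx(m,cv2.MORPH_CLOSE,np.ones((5,5),np.uint8))
    k=max(comps(m,20,9999),key=lambda a:a.sum()); D.append((n,c,bb,k.astype(float)))
def ras(c,bb,p):
    x,y,t=p; big=np.zeros(((bb[3]-bb[1])*S,(bb[2]-bb[0])*S),np.uint8)
    for P in(box(x,y,.01,t,.044,.084),cyl(x,y,.008,.034,.046)):
        h=(hullc(c,P)[2].reshape(-1,2)+.5-np.array(bb[:2]))*S
        cv2.fillConvexPoly(big,np.round(h*16).astype(np.int32),255,shift=4)
    return cv2.resize(big,(bb[2]-bb[0],bb[3]-bb[1]),interpolation=cv2.INTER_AREA)/255.
def fit(Ds):
    best=None
    for t in np.radians(np.arange(-40,45,10)):
        x0=[.481,.3195,t]
        r=minimize(lambda p:sum(((ras(c,bb,p)-k)**2).sum() for n,c,bb,k in Ds),x0,method='Nelder-Mead',options=dict(initial_simplex=[x0,[.486,.3195,t],[.481,.325,t],[.481,.3195,t+.15]]))
        if best is None or r.fun<best.fun:best=r
    return best.x.round(4),np.degrees(best.x[2]).round(1),best.fun
for Ds in([D[0]],[D[1]],D): print(fit(Ds))
for n,c,bb,k in D:
    print(k.sum())
E
python3 m4.py
```

```text
(array([ 0.4803,  0.3186, -0.0677]), np.float64(-3.9), np.float64(25.1280430603614))
(array([0.4837, 0.3227, 0.0619]), np.float64(3.5), np.float64(28.826328335255667))
(array([0.4814, 0.3219, 0.0069]), np.float64(0.4), np.float64(104.74266820453673))
179.0
307.0
```

Run:
```python
from fit import *
c=pickle.load(open('scene0.pkl','rb'))
q=np.array([[196,63],[250,37],[300,93],[243,130]])/6+[390,285]-.42
w=np.array([atz(c,p,.083) for p in q])[:,:2];print(w.round(4),w.mean(0),np.degrees(np.arctan2(*(w-np.roll(w,1,0)).T[::-1])))
im=c['color'][284:326,408:450]; 
im=cv2.resize(im,None,fx=14,fy=14,interpolation=cv2.INTER_NEAREST)
for p,col in(([.4803,.3186,-.068],(0,0,255)),([.4837,.3227,.062],(0,255,0)),([.4815,.3198,-.068],(255,0,0))):
    for z in(.044,.084):
        h=(proj(c,box(p[0],p[1],.01,p[2],z,z)[:4])+.5-[408,284])*14
        cv2.polylines(im,[h.round().astype(np.int32)],True,col,1)
cv2.imwrite('pics/hs.png',im)
c=pickle.load(open('top0.pkl','rb'))
im=c['color'][240:276,88:128]; 
im=cv2.resize(im,None,fx=14,fy=14,interpolation=cv2.INTER_NEAREST)
for p,col in(([.4803,.3186,-.068],(0,0,255)),([.4837,.3227,.062],(0,255,0)),([.4815,.3198,-.068],(255,0,0))):
    for z in(.044,.084):
        h=(proj(c,box(p[0],p[1],.01,p[2],z,z)[:4])+.5-[88,240])*14
        cv2.polylines(im,[h.round().astype(np.int32)],True,col,1)
cv2.imwrite('pics/ht.png',im)
```

```text
[[0.4892 0.3078]
 [0.4708 0.3113]
 [0.4733 0.3311]
 [0.4946 0.3291]] [0.48198385 0.31983131] [-104.05823868  169.12096571   82.93537829   -5.15281284]
```

View pics/hs.png

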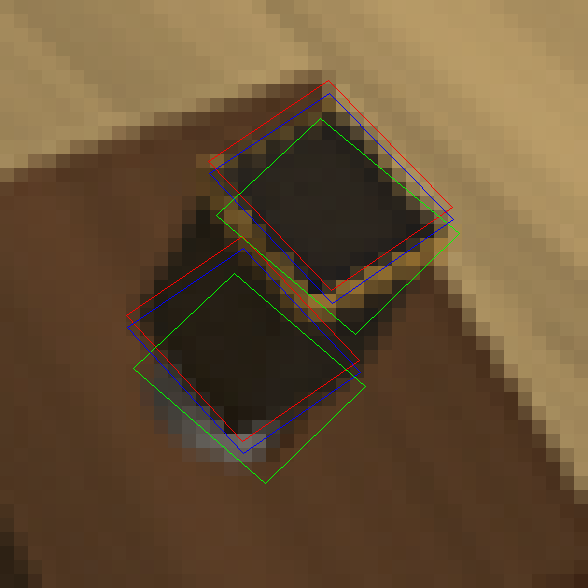

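View pics/ht.png

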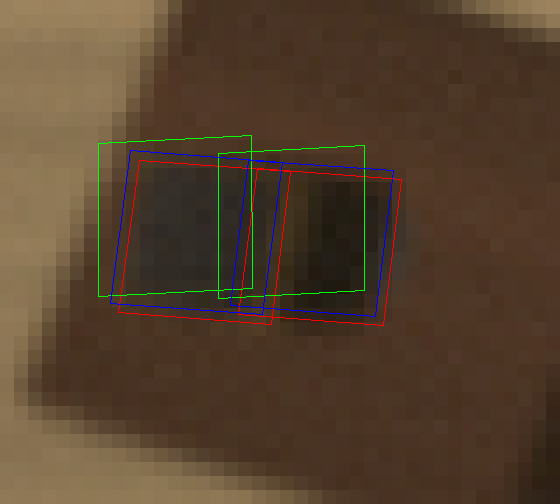

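Call:
move_arm --rows "0 0 0 0 0 -8.5 1;0 0 0 0 0 -8.5 1;0 0 0 0 0 -8.5 1;0 0 0 0 0 -8.5 1;0 0 0 0 0 -8.5 1;0 0 0 0 0 -8.5 1;0 0 0 0 0 -8.5 1;0 0 0 0 0 -8.2 1"

```text
time_s: 1.7
eef_pos: [0.1527, -0.5544, 0.3039]
eef_rot: [0.0, 0.998, -0.057, 0.0]
wrist_force: [0.2, -0.2, -0.0]
opening: 1.001
```

```bash
cat > st.py <<'E'
from h import *
import sys
from scipy.spatial.transform import Rotation as Ro
o=ctrl.get_obs();q=o['eef_rot'];R=Ro.from_quat([q[1],q[2],q[3],q[0]])
M=R.as_matrix();print('t',o['time_s'],'pos',o['eef_pos'].round(4),'yaw',np.degrees(np.arctan2(M[1,0],M[0,0])).round(2),'zax',M[:,2].round(4),'F',np.array(o['wrist_force']).round(2),'T',np.array(o['torque']).round(3),'open',round(o['opening'],3),'q',o['q'].round(2))
a=[float(v) for v in sys.argv[1:]]
if len(a)>=3:
    d=M.T@(np.array(a[:3])-o['eef_pos']);print('tool shift cm',(d*100).round(2))
E
python3 st.py 0.481 0.319 .304
```

```text
t 1.7 pos [ 0.1527 -0.5544  0.3039] yaw -6.55 zax [ 0. -0. -1.] F [ 0.22 -0.21 -0.04] T [ 0.021 -0.008  0.03 ] open 1.001 q [-1.51  0.18  1.61  0.    1.35 -1.39]
tool shift cm [ 2.265e+01 -9.051e+01 -1.000e-02]
```

Call:
move_arm --rows "3.8 -3 0 0 0 0 1;3.8 -3 0 0 0 0 1;3.8 -3 0 0 0 0 1;3.8 -3 0 0 0 0 1;3.8 -3 0 0 0 0 1;3.65 -3 0 0 0 0 1;0 -4.8 0 0 0 0 1;0 -4.8 0 0 0 0 1;0 -4.8 0 0 0 0 1;0 -4.8 0 0 0 0 1;0 -4.8 0 0 0 0 1;0 -4.8 0 0 0 0 1;0 -4.8 0 0 0 0 1;0 -4.8 0 0 0 0 1;0 -4.8 0 0 0 0 1;0 -4.8 0 0 0 0 1;0 -4.8 0 0 0 0 1;0 -4.8 0 0 0 0 1;0 -4.8 0 0 0 0 1;0 -4.8 1.5 0 0 0 1"

```text
time_s: 3.7
eef_pos: [0.4809, 0.2666, 0.2912]
eef_rot: [-0.001, 0.998, -0.06, 0.002]
wrist_force: [1.2, -0.1, 0.5]
opening: 1.0
```

```bash
python3 st.py 0.4812 0.3192 .180
```

```text
t 3.7 pos [0.4809 0.2666 0.2912] yaw -6.88 zax [ 0.0049  0.0014 -1.    ] F [ 1.17 -0.1   0.52] T [ 0.005 -0.024  0.04 ] open 1.0 q [ 0.29  0.13  1.69 -0.    1.32  0.41]
tool shift cm [-0.66 -5.21 11.13]
```

Call:
move_arm --rows "0 -2.65 2 0 0 0 1;0 -2.65 3 0 0 0 1;0 0 3 0 0 0 1;0 0 2.9 0 0 0 1;0 0 0 0 0 0 1;0 0 0 0 0 0 1"

```text
time_s: 4.3
eef_pos: [0.4862, 0.3166, 0.1801]
eef_rot: [0.0, 0.998, -0.06, -0.0]
wrist_force: [0.6, -0.6, -0.6]
opening: 1.002
```

```bash
python3 st.py 0.4812 0.3192 .121
python3 - <<'E'
from h import *
for n in('scene','top'):
    c=cam(n);im=c['color']
    cv2.imwrite(f'pics/{n}1.png',cv2.resize(im[240:400,340:540] if n=='scene' else im[200:320,40:200],None,fx=4,fy=4,interpolation=cv2.INTER_CUBIC))
E
```

```text
t 4.3 pos [0.4862 0.3166 0.1801] yaw -6.9 zax [-8.e-04 -3.e-04 -1.e+00] F [ 0.63 -0.63 -0.6 ] T [ 0.013  0.038 -0.006] open 1.002 q [0.37 0.33 1.69 0.   1.12 0.49]
tool shift cm [-0.53 -0.2   5.91]
```

View pics/scene1.png

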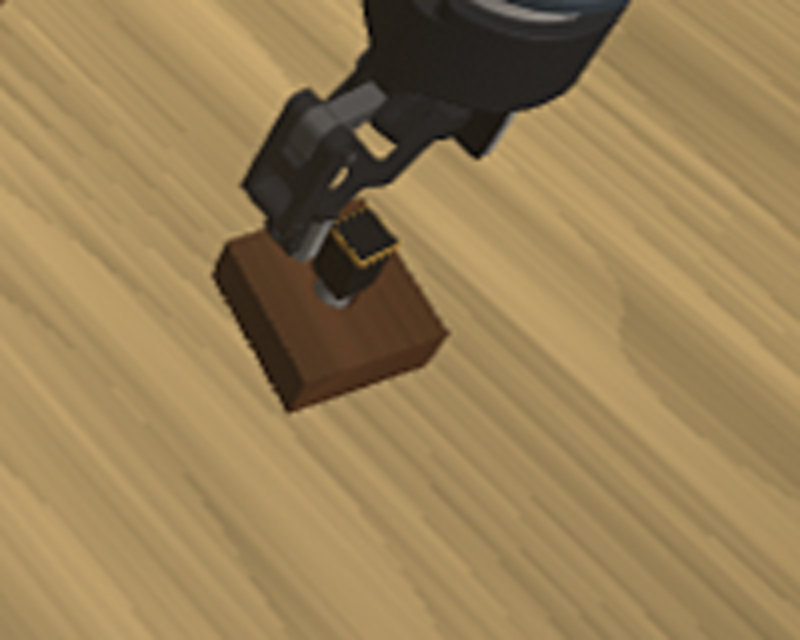

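View pics/top1.png

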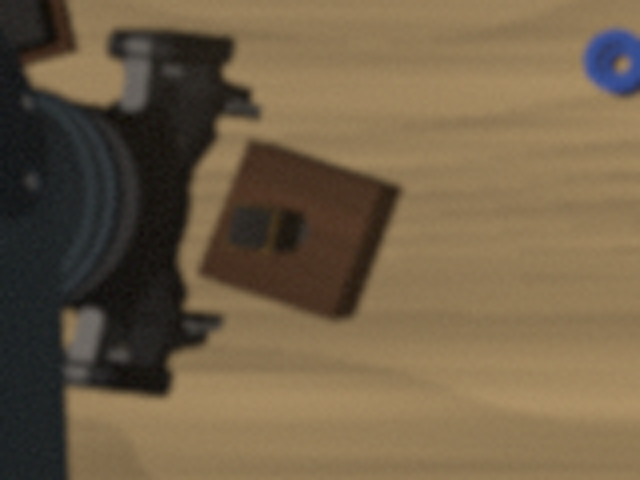

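Call:
move_arm --rows "-0.53 -0.2 1 0 0 0 1;0 0 1.5 0 0 0 1;0 0 1.5 0 0 0 1;0 0 1 0 0 0 1;0 0 0.9 0 0 0 1;0 0 0 0 0 0 1;0 0 0 0 0 0 1"

```text
time_s: 5.1
eef_pos: [0.4813, 0.3192, 0.1207]
eef_rot: [0.0, 0.998, -0.06, -0.0]
wrist_force: [-0.3, 0.1, -0.2]
opening: 0.998
```

```bash
python3 st.py 0.4812 0.3192 .121
python3 - <<'E'
from h import *
for n in('scene','top'):
    c=cam(n);im=c['color']
    cv2.imwrite(f'pics/{n}2.png',cv2.resize(im[240:400,340:540] if n=='scene' else im[200:320,40:200],None,fx=4,fy=4,interpolation=cv2.INTER_CUBIC))
E
```

```text
t 5.1 pos [0.4813 0.3192 0.1207] yaw -6.9 zax [-4.e-04 -2.e-04 -1.e+00] F [-0.31  0.12 -0.16] T [-0.029  0.016  0.027] open 0.998 q [ 0.38  0.41  1.72 -0.    1.01  0.5 ]
tool shift cm [-0.01 -0.   -0.03]
```

View pics/scene2.png

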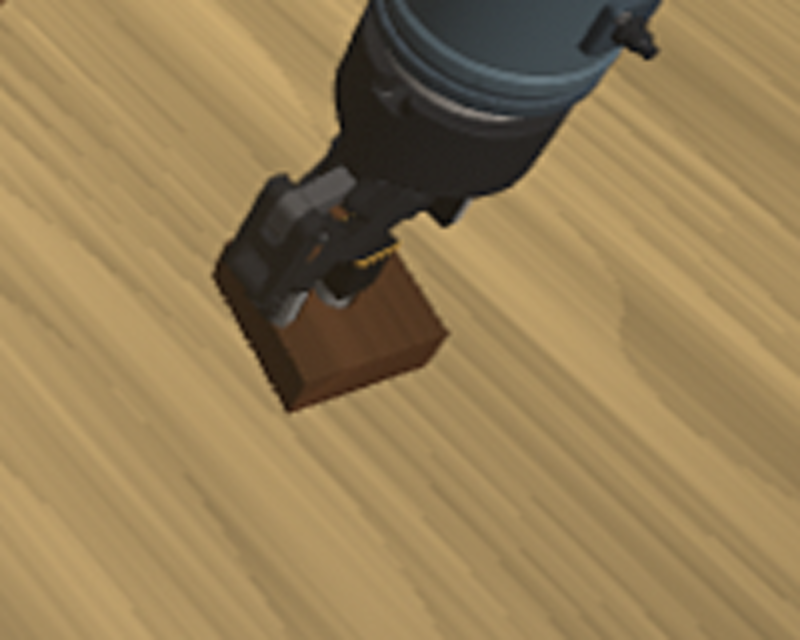

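View pics/top2.png

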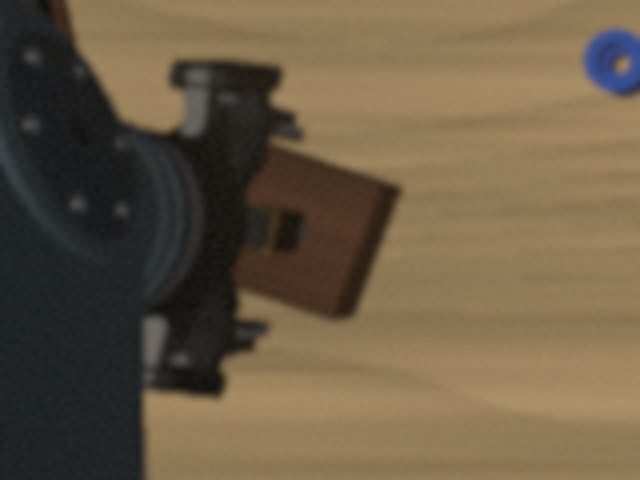

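Call:
move_arm --rows "0 0 0 0 0 0 0.5;0 0 0 0 0 0 0.35;0 0 0 0 0 0 0.3;0 0 0 0 0 0 0.25;0 0 0 0 0 0 0.2;0 0 0 0 0 0 0;0 0 0 0 0 0 0;0 0 0 0 0 0 0;0 0 0 0 0 0 0;0 0 0 0 0 0 0"

```text
time_s: 6.2
eef_pos: [0.4814, 0.3193, 0.1212]
eef_rot: [-0.0, 0.998, -0.06, 0.0]
wrist_force: [-1.7, -0.6, 4.7]
opening: 0.227
```

```bash
python3 st.py 0.5085 0.0575 .2
```

```text
t 6.2 pos [0.4814 0.3193 0.1212] yaw -6.9 zax [ 4.e-04  2.e-04 -1.e+00] F [-1.65 -0.58  4.75] T [-0.081  0.169 -0.008] open 0.227 q [0.38 0.41 1.72 0.   1.01 0.5 ]
tool shift cm [ 5.84 25.66 -7.88]
```

Call:
move_arm --rows "0 0 -0.5 0 0 0 0;0 0 -1 0 0 0 0;0 0 -1.5 0 0 0 0;0 0 -1.5 0 0 0 0;0 0 -1.4 0 0 0 0;0 0 0 0 0 0 0;0 0 0 0 0 0 0"

```text
time_s: 6.9
eef_pos: [0.4814, 0.3193, 0.1807]
eef_rot: [-0.0, 0.998, -0.06, 0.001]
wrist_force: [0.4, 0.2, -0.6]
opening: 0.225
```

```bash
python3 st.py 0.5085 0.0575 .177
python3 - <<'E'
from h import *
for n in('scene','top'):
    c=cam(n);im=c['color']
    cv2.imwrite(f'pics/{n}3.png',cv2.resize(im[240:400,340:540] if n=='scene' else im[200:320,40:200],None,fx=4,fy=4,interpolation=cv2.INTER_CUBIC))
E
```

```text
t 6.9 pos [0.4814 0.3193 0.1807] yaw -6.9 zax [ 1.2e-03  5.0e-04 -1.0e+00] F [ 0.37  0.18 -0.6 ] T [ 0.01   0.003 -0.007] open 0.225 q [0.38 0.32 1.7  0.   1.12 0.5 ]
tool shift cm [ 5.83 25.67  0.36]
```

View pics/scene3.png

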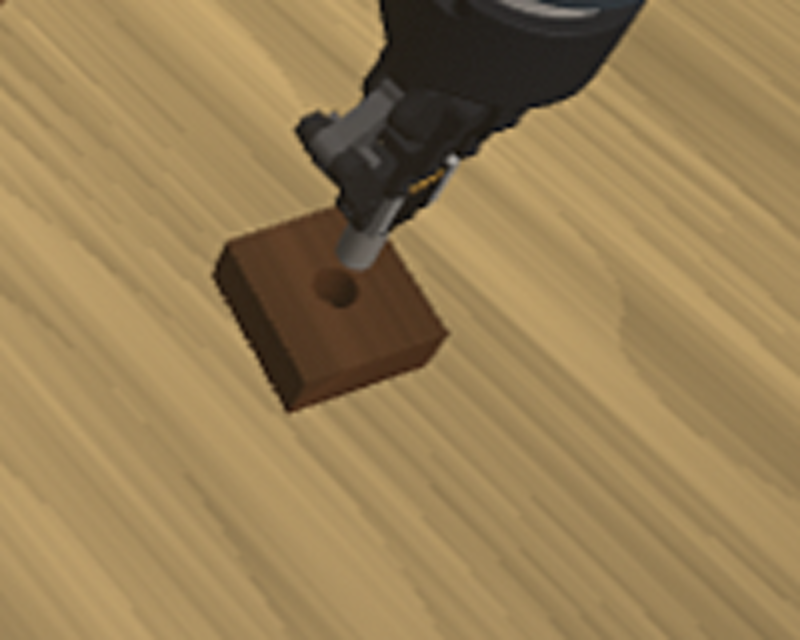

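View pics/top3.png

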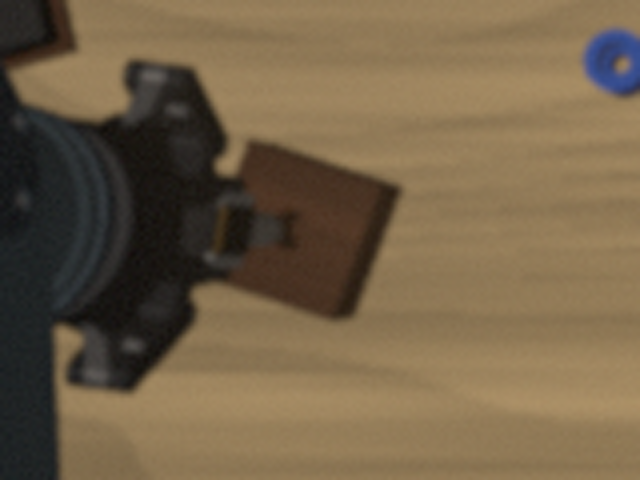

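Call:
move_arm --rows "0.8 4 0 0 0 0 0;1 4.3 0 0 0 0 0;1 4.3 0 0 0 0 0;1 4.3 0 0 0 0 0;1 4.3 0 0 0 0 0;1 4.4 0 0 0 0 0;0 0 0.4 0 0 0 0;0 0 0 0 0 0 0;0 0 0 0 0 0 0"

```text
time_s: 7.9
eef_pos: [0.5075, 0.0589, 0.1753]
eef_rot: [-0.0, 0.998, -0.06, -0.001]
wrist_force: [-0.2, 0.3, -1.6]
opening: 0.223
```

```bash
python3 st.py 0.5085 0.0575 .177
python3 - <<'E'
from h import *
import pickle
for n in('scene','top'):
    c=cam(n);im=c['color'];pickle.dump(c,open(n+'4.pkl','wb'))
    cv2.imwrite(f'pics/{n}4.png',cv2.resize(im[150:260,240:380] if n=='scene' else im[185:295,190:330],None,fx=5,fy=5,interpolation=cv2.INTER_CUBIC))
c=pickle.load(open('scene4.pkl','rb'));print(atz(c,(336/4+340-.4,288/4+240-.4),.034))
E
```

```text
t 7.9 pos [0.5075 0.0589 0.1753] yaw -6.88 zax [-1.7e-03  6.0e-04 -1.0e+00] F [-0.23  0.26 -1.61] T [0.018 0.009 0.028] open 0.223 q [-0.12  0.2   1.87  0.    1.07  0.  ]
tool shift cm [ 0.12  0.13 -0.17]
[0.4819823  0.32073097 0.034     ]
```

View pics/scene4.png

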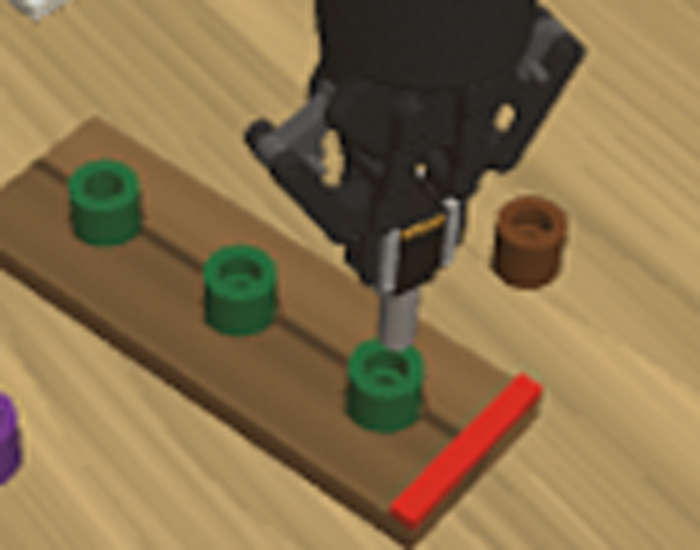

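View pics/top4.png

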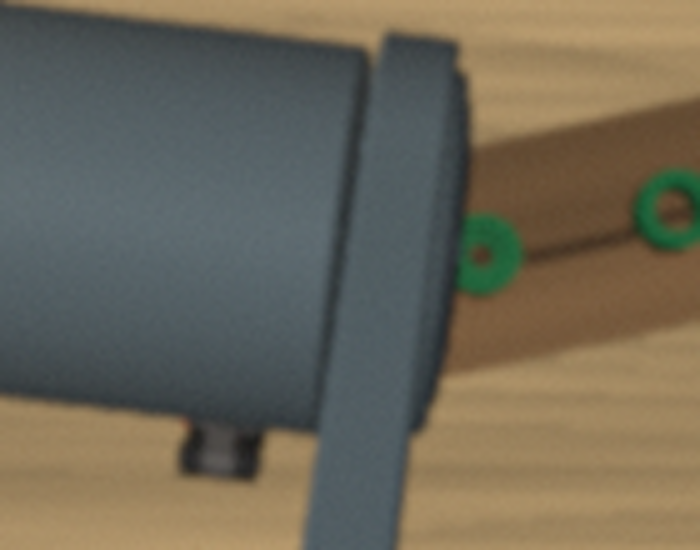

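```bash
cat > ov.py <<'E'
from fit import *
import sys
tag=sys.argv[1]; x,y,zt=map(float,sys.argv[2:5]); rx,ry=map(float,sys.argv[5:7])
c=pickle.load(open(f'scene{tag}.pkl','rb')); 
pc=proj(c,[[x,y,zt+.02]])[0]; o=(pc-[30,25]).round().astype(int)
im=cv2.resize(c['color'][o[1]:o[1]+55,o[0]:o[0]+60],None,fx=10,fy=10,interpolation=cv2.INTER_CUBIC)
def dr(P,col):
    h=(hullc(c,P)[2].reshape(-1,2)+.5-o)*10; cv2.polylines(im,[h.round().astype(np.int32)],True,col,1)
dr(np.vstack([cyl(x,y,.0065,zt,zt),cyl(x,y,.008,zt+.0015,zt+.04)]),(255,255,0))
dr(cyl(rx,ry,.016,.038,.038),(0,0,255));dr(cyl(rx,ry,.009,.038,.038),(0,0,255));dr(cyl(rx,ry,.016,.016,.016),(0,0,255))
cv2.imwrite(f'pics/ov{tag}.png',im)
E
python3 ov.py 4 .5075 .0589 .0581 .5091 .0579
```

View pics/ov4.png

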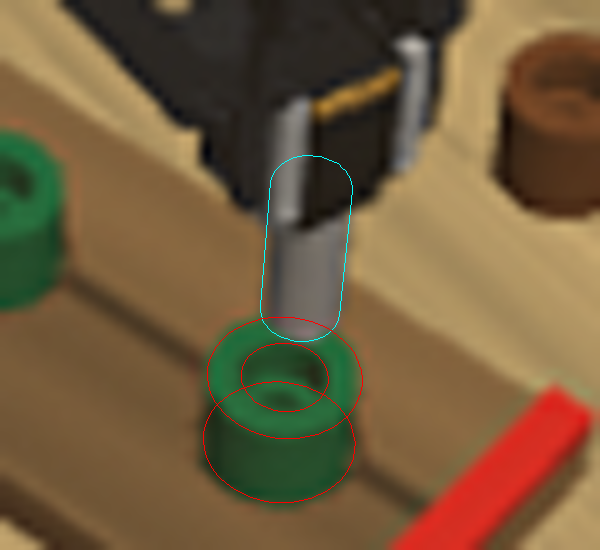

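Call:
move_arm --rows "0.12 0.13 0 0 0 0 0;0 0 0.5 0 0 0 0;0 0 0.5 0 0 0 0;0 0 0.4 0 0 0 0;0 0 0 0 0 0 0;0 0 0 0 0 0 0;0 0 0 0 0 0 0"

```text
time_s: 8.7
eef_pos: [0.5092, 0.0566, 0.1621]
eef_rot: [0.0, 0.998, -0.06, 0.0]
wrist_force: [0.3, 0.1, -0.8]
opening: 0.224
```

```bash
python3 st.py 0.5085 0.0575 .157
python3 - <<'E'
from h import *
import pickle
for n in('scene',):
    c=cam(n);pickle.dump(c,open(n+'5.pkl','wb'))
o=ctrl.get_obs()['eef_pos']; import os
os.system(f"python3 ov.py 5 {o[0]+.0006} {o[1]+.0006} {o[2]-.1172} .5091 .0579")
E
```

```text
t 8.7 pos [0.5092 0.0566 0.1621] yaw -6.9 zax [ 2.e-04 -1.e-04 -1.e+00] F [ 0.29  0.1  -0.77] T [ 0.013 -0.03  -0.015] open 0.224 q [-0.12  0.22  1.87 -0.    1.04 -0.  ]
tool shift cm [-0.08 -0.08  0.51]
```

View pics/ov5.png

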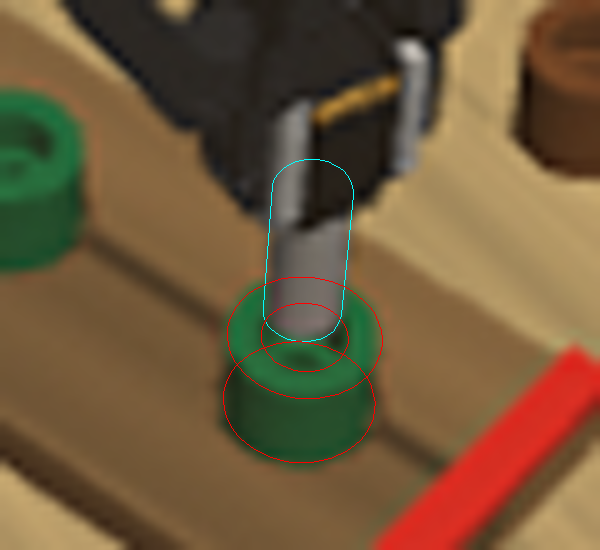

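Run:
```python
from fit import *
c=pickle.load(open('scene5.pkl','rb'));x,y,zt=.5098,.0572,.0449
pc=proj(c,[[x,y,zt+.02]])[0]; o=(pc-[30,25]).round().astype(int)
for r in(25,27,29,31): print(o[0]+23,c['color'][o[1]+r,o[0]+23:o[0]+40].tolist())
p0=proj(c,[[x,y,zt+.02],[x,y,zt],[.5091,.0579,.038],[.5091-.00082,.0579+.00057,.038]]);print(p0,o)
```

```text
310 [[64, 102, 135], [66, 104, 137], [66, 106, 142], [61, 93, 123], [57, 64, 72], [74, 79, 83], [87, 94, 101], [96, 104, 110], [100, 109, 115], [103, 111, 117], [103, 109, 114], [81, 93, 104], [51, 87, 116], [60, 99, 132], [61, 98, 131], [65, 103, 135], [75, 117, 148]]
310 [[61, 97, 131], [62, 99, 137], [64, 103, 145], [61, 93, 128], [61, 69, 79], [77, 82, 88], [90, 97, 104], [97, 105, 112], [101, 108, 115], [104, 111, 118], [103, 107, 113], [86, 101, 119], [58, 101, 139], [62, 101, 134], [62, 99, 131], [61, 98, 130], [62, 99, 132]]
310 [[60, 97, 122], [59, 104, 77], [58, 109, 34], [57, 95, 46], [62, 63, 76], [79, 86, 93], [92, 99, 106], [99, 106, 113], [101, 109, 116], [103, 109, 118], [95, 103, 105], [71, 98, 66], [57, 107, 70], [62, 104, 117], [63, 101, 142], [61, 100, 135], [62, 100, 132]]
310 [[59, 104, 54], [58, 108, 33], [57, 105, 35], [54, 88, 48], [65, 70, 78], [83, 89, 99], [94, 101, 110], [99, 106, 114], [104, 111, 120], [104, 110, 120], [88, 98, 100], [57, 94, 43], [57, 108, 32], [59, 107, 34], [61, 105, 96], [66, 104, 146], [65, 103, 137]]
[[317.18648811 214.86616127]
 [316.6424686  221.03276245]
 [316.93642158 223.16233832]
 [317.41851197 223.15016736]] [287 190]
```

Call:
move_arm --rows "-0.03 -0.05 0.2 0 0 0 0;0 0 0.2 0 0 0 0;0 0 0.1 0 0 0 0;0 0 0.1 0 0 0 0;0 0 0 0 0 0 0;0 0 0 0 0 0 0;0 0 0 0 0 0 0"

```text
time_s: 9.45
eef_pos: [0.5089, 0.0572, 0.156]
eef_rot: [-0.0, 0.998, -0.06, 0.0]
wrist_force: [0.8, -0.3, -0.1]
opening: 0.227
```

```bash
python3 st.py 0.509 0.0571 .1432
```

```text
t 9.45 pos [0.5089 0.0572 0.156 ] yaw -6.9 zax [ 2.e-04  0.e+00 -1.e+00] F [ 0.81 -0.3  -0.12] T [ 0.015 -0.026 -0.031] open 0.227 q [-0.12  0.23  1.88  0.    1.03  0.  ]
tool shift cm [0.01 0.01 1.28]
```

Call:
move_arm --rows "0 0 0.1 0 0 0 0;0 0 0.1 0 0 0 0;0 0 0.1 0 0 0 0;0 0 0.1 0 0 0 0;0 0 0 0 0 0 0"

```text
time_s: 9.95
eef_pos: [0.5087, 0.0572, 0.1518]
eef_rot: [-0.0, 0.998, -0.06, -0.0]
wrist_force: [0.2, -0.5, -1.0]
opening: 0.231
```

```bash
python3 st.py 0.509 0.0571 .1432
```

```text
t 9.95 pos [0.5087 0.0572 0.1518] yaw -6.9 zax [-4.e-04  0.e+00 -1.e+00] F [ 0.21 -0.48 -1.03] T [-0.003  0.02  -0.01 ] open 0.231 q [-0.12  0.24  1.88 -0.    1.02  0.  ]
tool shift cm [0.03 0.01 0.86]
```

Inside the mouth without force. On down, to just above where a step would be.

Call:
move_arm --rows "0 0 0.1 0 0 0 0;0 0 0.1 0 0 0 0;0 0 0.1 0 0 0 0;0 0 0.1 0 0 0 0;0 0 0.1 0 0 0 0;0 0 0.1 0 0 0 0;0 0 0 0 0 0 0;0 0 0 0 0 0 0"

```text
time_s: 10.75
eef_pos: [0.5089, 0.0572, 0.146]
eef_rot: [-0.0, 0.998, -0.06, -0.0]
wrist_force: [-0.3, -0.9, -0.6]
opening: 0.228
```

```bash
python3 st.py 0.509 0.0571 .1432
```

```text
t 10.75 pos [0.5089 0.0572 0.146 ] yaw -6.9 zax [-0.  0. -1.] F [-0.3  -0.87 -0.59] T [ 0.039 -0.032 -0.017] open 0.228 q [-0.12  0.25  1.88  0.    1.01  0.  ]
tool shift cm [0.01 0.01 0.28]
```

Call:
move_arm --rows "0 0 0.05 0 0 0 0;0 0 0.05 0 0 0 0;0 0 0.05 0 0 0 0;0 0 0.05 0 0 0 0;0 0 0 0 0 0 0;0 0 0 0 0 0 0"

```text
time_s: 11.35
eef_pos: [0.5088, 0.0572, 0.1439]
eef_rot: [0.0, 0.998, -0.06, -0.0]
wrist_force: [0.8, -0.7, -1.4]
opening: 0.228
```

Call:
move_arm --rows "0 0 0.05 0 0 0 0;0 0 0 0 0 0 0"

```text
time_s: 11.55
eef_pos: [0.5088, 0.0572, 0.1434]
eef_rot: [-0.0, 0.998, -0.06, -0.0]
wrist_force: [-0.2, 0.6, -1.9]
opening: 0.231
```

Call:
move_arm --rows "0 0 0.05 0 0 0 0;0 0 0 0 0 0 0"

```text
time_s: 11.75
eef_pos: [0.5089, 0.0572, 0.1432]
eef_rot: [0.0, 0.998, -0.06, 0.0]
wrist_force: [-1.2, 1.3, 1.4]
opening: 0.225
```

Call:
move_arm --rows "0 0 0.05 0 0 0 0;0 0 0 0 0 0 0;0 0 0 0 0 0 0"

```text
time_s: 12.05
eef_pos: [0.509, 0.0572, 0.1431]
eef_rot: [0.0, 0.998, -0.06, 0.0]
wrist_force: [-2.1, 0.4, 7.5]
opening: 0.226
```

Call:
move_arm --rows "0 0 -0.3 0 0 0 0;0 0 -0.8 0 0 0 0;0 0 -1 0 0 0 0;0 0 -1 0 0 0 0;0 0 0 0 0 0 0;0.69 1.93 0 0 0 0 0;1 2.8 0 0 0 0 0;1 2.8 0 0 0 0 0;0 0 0 0 0 0 0;0 0 0 0 0 0 0;0 0 0 0 0 0 0;0 0 0 0 0 0 0"

```text
time_s: 13.25
eef_pos: [0.5262, -0.0199, 0.1733]
eef_rot: [-0.0, 0.998, -0.06, -0.0]
wrist_force: [-0.6, 0.3, -0.2]
opening: 0.224
```

```bash
python3 st.py 0.5266 -0.0208 .157
python3 - <<'E'
from h import *
import pickle
for n in('scene',):
    c=cam(n);pickle.dump(c,open(n+'6.pkl','wb'))
o=ctrl.get_obs()['eef_pos']; import os
os.system(f"python3 ov.py 6 {o[0]+.0006} {o[1]+.0006} {o[2]-.1172} .5271 -.0200")
E
```

```text
t 13.25 pos [ 0.5262 -0.0199  0.1733] yaw -6.84 zax [-5.e-04  3.e-04 -1.e+00] F [-0.61  0.32 -0.23] T [ 0.034 -0.018  0.026] open 0.224 q [-0.26  0.23  1.83  0.    1.08 -0.14]
tool shift cm [0.06 0.09 1.63]
```

View pics/ov6.png

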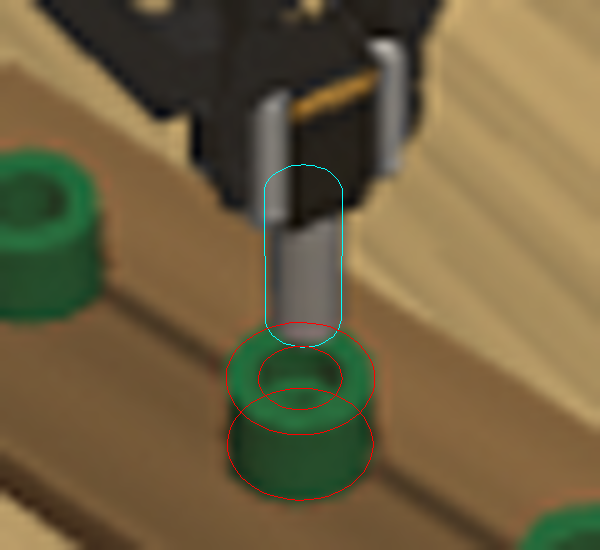

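Call:
move_arm --rows "0 0 0.4 0 0 0 0;0 0 0.4 0 0 0 0;0 0 0.4 0 0 0 0;0 0 0 0 0 0 0;0 0 0 0 0 0 0;0 0 0 0 0 0 0"

```text
time_s: 13.9
eef_pos: [0.5266, -0.0208, 0.1615]
eef_rot: [0.0, 0.998, -0.06, 0.0]
wrist_force: [-0.2, 0.5, -0.6]
opening: 0.227
```

```bash
python3 st.py 0.5266 -0.0208 .1432
```

```text
t 13.9 pos [ 0.5266 -0.0208  0.1615] yaw -6.9 zax [ 1.e-04 -0.e+00 -1.e+00] F [-0.18  0.48 -0.64] T [0.018 0.035 0.031] open 0.227 q [-0.26  0.25  1.84  0.    1.05 -0.14]
tool shift cm [-0.   -0.    1.83]
```

Exactly on target. Tip at 0.044; down gently.

Call:
move_arm --rows "0 0 0.2 0 0 0 0;0 0 0.2 0 0 0 0;0 0 0.1 0 0 0 0;0 0 0.1 0 0 0 0;0 0 0.1 0 0 0 0;0 0 0.1 0 0 0 0;0 0 0 0 0 0 0;0 0 0 0 0 0 0"

```text
time_s: 14.7
eef_pos: [0.5265, -0.0208, 0.1535]
eef_rot: [-0.0, 0.998, -0.06, -0.0]
wrist_force: [0.0, -0.3, -1.6]
opening: 0.224
```

Call:
move_arm --rows "0 0 0.1 0 0 0 0;0 0 0.1 0 0 0 0;0 0 0.1 0 0 0 0;0 0 0.1 0 0 0 0;0 0 0.1 0 0 0 0;0 0 0.1 0 0 0 0;0 0 0.1 0 0 0 0;0 0 0 0 0 0 0;0 0 0 0 0 0 0"

```text
time_s: 15.6
eef_pos: [0.5265, -0.0208, 0.1464]
eef_rot: [-0.0, 0.998, -0.06, -0.0]
wrist_force: [0.0, -0.6, -0.7]
opening: 0.226
```

Call:
move_arm --rows "0 0 0.05 0 0 0 0;0 0 0.05 0 0 0 0;0 0 0.05 0 0 0 0;0 0 0.05 0 0 0 0;0 0 0.05 0 0 0 0;0 0 0 0 0 0 0;0 0 0 0 0 0 0"

```text
time_s: 16.3
eef_pos: [0.5265, -0.0208, 0.1439]
eef_rot: [-0.0, 0.998, -0.06, -0.0]
wrist_force: [-0.2, -0.3, -1.2]
opening: 0.226
```

Call:
move_arm --rows "0 0 0.05 0 0 0 0;0 0 0 0 0 0 0;0 0 0 0 0 0 0"

```text
time_s: 16.6
eef_pos: [0.5265, -0.0208, 0.1435]
eef_rot: [-0.0, 0.998, -0.06, -0.0]
wrist_force: [0.3, 0.6, -1.1]
opening: 0.225
```

Call:
move_arm --rows "0 0 0.05 0 0 0 0;0 0 0 0 0 0 0;0 0 0 0 0 0 0"

```text
time_s: 16.9
eef_pos: [0.5266, -0.0208, 0.1432]
eef_rot: [0.0, 0.998, -0.06, 0.0]
wrist_force: [-1.1, 0.3, 1.7]
opening: 0.223
```

Call:
move_arm --rows "0 0 0.05 0 0 0 0;0 0 0 0 0 0 0;0 0 0 0 0 0 0"

```text
time_s: 17.2
eef_pos: [0.5267, -0.0208, 0.1431]
eef_rot: [0.0, 0.998, -0.06, 0.0]
wrist_force: [-2.3, 0.1, 5.7]
opening: 0.224
```

Call:
move_arm --rows "0 0 -0.3 0 0 0 0;0 0 -0.8 0 0 0 0;0 0 -1 0 0 0 0;0 0 -1 0 0 0 0;0 0 0 0 0 0 0;0.71 1.91 0 0 0 0 0;1 2.8 0 0 0 0 0;1 2.8 0 0 0 0 0;0 0 0 0 0 0 0;0 0 0 0 0 0 0;0 0 0.4 0 0 0 0;0 0 0.4 0 0 0 0;0 0 0.4 0 0 0 0;0 0 0 0 0 0 0;0 0 0 0 0 0 0;0 0 0 0 0 0 0;0 0 0 0 0 0 0"

```text
time_s: 18.9
eef_pos: [0.5446, -0.0986, 0.1617]
eef_rot: [0.0, 0.998, -0.06, 0.0]
wrist_force: [-0.7, 0.8, -2.1]
opening: 0.225
```

```bash
python3 st.py 0.5444 -0.0986 .1272
python3 - <<'E'
from h import *
import pickle
for n in('scene',):
    c=cam(n);pickle.dump(c,open(n+'7.pkl','wb'))
o=ctrl.get_obs()['eef_pos']; import os
os.system(f"python3 ov.py 7 {o[0]+.0006} {o[1]+.0006} {o[2]-.1172} .5450 -.0978")
E
```

```text
t 18.9 pos [ 0.5446 -0.0986  0.1617] yaw -6.89 zax [ 4.e-04 -2.e-04 -1.e+00] F [-0.71  0.76 -2.06] T [-0.004  0.01  -0.038] open 0.225 q [-0.39  0.3   1.77  0.    1.07 -0.27]
tool shift cm [-0.02  0.    3.45]
```

View pics/ov7.png

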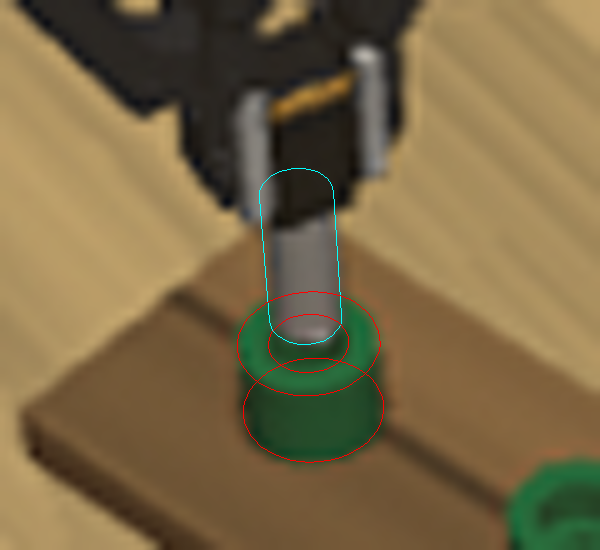

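Aligned. Down into ring 3.

Call:
move_arm --rows "0 0 0.2 0 0 0 0;0 0 0.2 0 0 0 0;0 0 0.1 0 0 0 0;0 0 0.1 0 0 0 0;0 0 0.1 0 0 0 0;0 0 0.1 0 0 0 0;0 0 0 0 0 0 0;0 0 0 0 0 0 0"

```text
time_s: 19.75
eef_pos: [0.5444, -0.0986, 0.1535]
eef_rot: [0.0, 0.998, -0.06, -0.0]
wrist_force: [0.3, -0.2, 0.2]
opening: 0.221
```

Call:
move_arm --rows "0 0 0.1 0 0 0 0;0 0 0.1 0 0 0 0;0 0 0.1 0 0 0 0;0 0 0.1 0 0 0 0;0 0 0.1 0 0 0 0;0 0 0.1 0 0 0 0;0 0 0.1 0 0 0 0;0 0 0 0 0 0 0;0 0 0 0 0 0 0"

```text
time_s: 20.65
eef_pos: [0.5444, -0.0986, 0.1464]
eef_rot: [-0.0, 0.998, -0.06, -0.0]
wrist_force: [-0.2, 0.6, -1.4]
opening: 0.225
```

Call:
move_arm --rows "0 0 0.05 0 0 0 0;0 0 0.05 0 0 0 0;0 0 0.05 0 0 0 0;0 0 0.05 0 0 0 0;0 0 0.05 0 0 0 0;0 0 0.05 0 0 0 0;0 0 0 0 0 0 0;0 0 0 0 0 0 0"

```text
time_s: 21.45
eef_pos: [0.5444, -0.0986, 0.1435]
eef_rot: [-0.0, 0.998, -0.06, 0.0]
wrist_force: [-0.0, -0.2, -1.2]
opening: 0.228
```

Call:
move_arm --rows "0 0 0.05 0 0 0 0;0 0 0.05 0 0 0 0;0 0 0 0 0 0 0"

```text
time_s: 21.75
eef_pos: [0.5444, -0.0986, 0.1424]
eef_rot: [-0.0, 0.998, -0.06, -0.0]
wrist_force: [0.9, 0.2, -0.4]
opening: 0.225
```

Call:
move_arm --rows "0 0 0.1 0 0 0 0;0 0 0.1 0 0 0 0;0 0 0.1 0 0 0 0;0 0 0.1 0 0 0 0;0 0 0.1 0 0 0 0;0 0 0.1 0 0 0 0;0 0 0 0 0 0 0"

```text
time_s: 22.45
eef_pos: [0.5443, -0.0985, 0.1363]
eef_rot: [-0.0, 0.998, -0.06, -0.0]
wrist_force: [-0.4, -0.3, -1.2]
opening: 0.225
```

Call:
move_arm --rows "0 0 0.1 0 0 0 0;0 0 0.1 0 0 0 0;0 0 0.1 0 0 0 0;0 0 0.1 0 0 0 0;0 0 0.1 0 0 0 0;0 0 0.1 0 0 0 0;0 0 0.1 0 0 0 0;0 0 0 0 0 0 0"

```text
time_s: 23.25
eef_pos: [0.5443, -0.0985, 0.1293]
eef_rot: [-0.0, 0.998, -0.06, -0.0]
wrist_force: [-0.1, -0.5, -1.1]
opening: 0.225
```

Call:
move_arm --rows "0 0 0.05 0 0 0 0;0 0 0.05 0 0 0 0;0 0 0.05 0 0 0 0;0 0 0 0 0 0 0;0 0 0 0 0 0 0"

```text
time_s: 23.75
eef_pos: [0.5444, -0.0986, 0.128]
eef_rot: [-0.0, 0.998, -0.06, -0.0]
wrist_force: [-0.4, -0.5, -0.8]
opening: 0.226
```

Call:
move_arm --rows "0 0 0.05 0 0 0 0;0 0 0 0 0 0 0;0 0 0 0 0 0 0"

```text
time_s: 24.05
eef_pos: [0.5444, -0.0986, 0.1274]
eef_rot: [-0.0, 0.998, -0.06, -0.0]
wrist_force: [0.0, -1.3, -0.8]
opening: 0.228
```

Call:
move_arm --rows "0 0 0.05 0 0 0 0;0 0 0 0 0 0 0;0 0 0 0 0 0 0"

```text
time_s: 24.35
eef_pos: [0.5445, -0.0986, 0.1273]
eef_rot: [0.0, 0.998, -0.06, 0.0]
wrist_force: [-1.4, 0.1, 3.1]
opening: 0.224
```

Call:
move_arm --rows "0 0 0.05 0 0 0 0;0 0 0 0 0 0 0;0 0 0 0 0 0 0"

```text
time_s: 24.65
eef_pos: [0.5446, -0.0986, 0.1272]
eef_rot: [0.0, 0.998, -0.06, 0.0]
wrist_force: [-2.5, 1.0, 6.7]
opening: 0.23
```

Call:
move_arm --rows "0 0 -0.3 0 0 0 0;0 0 -0.6 0 0 0 0;0 0 -1 0 0 0 0;0 0 -1.2 0 0 0 0;0 0 -1.2 0 0 0 0;0 0 -1.2 0 0 0 0;0 0 0 0 0 0 0;0 0 0 0 0 0 0;-1 -3.6 0 0 0 0 0;-1.3 -4.7 0 0 0 0 0;-1.3 -4.7 0 0 0 0 0;-1.3 -4.7 0 0 0 0 0;-1.3 -4.7 0 0 0 0 0;-1.3 -4.7 0 0 0 0 0;-1.3 -4.7 0 0 0 0 0;-1.3 -4.7 0 0 0 0 0;-1.2 -4.2 0 0 0 0 0;0 0 0 0 0 0 0;0 0 0 0 0 0 0;0 0 0 0 0 0 0"

```text
time_s: 26.65
eef_pos: [0.4809, 0.3182, 0.1808]
eef_rot: [0.0, 0.998, -0.06, -0.001]
wrist_force: [0.2, -0.3, -1.9]
opening: 0.229
```

```bash
python3 st.py 0.4814 .3193 .1212
python3 - <<'E'
from h import *
for n in('scene','top'):
    c=cam(n);im=c['color']
    cv2.imwrite(f'pics/{n}8.png',im)
E
```

```text
t 26.65 pos [0.4809 0.3182 0.1808] yaw -6.92 zax [-1.2e-03 -9.0e-04 -1.0e+00] F [ 0.16 -0.28 -1.9 ] T [ 0.008 -0.012 -0.034] open 0.229 q [ 0.38  0.32  1.7  -0.    1.12  0.5 ]
tool shift cm [ 0.04 -0.12  5.96]
```

View pics/scene8.png

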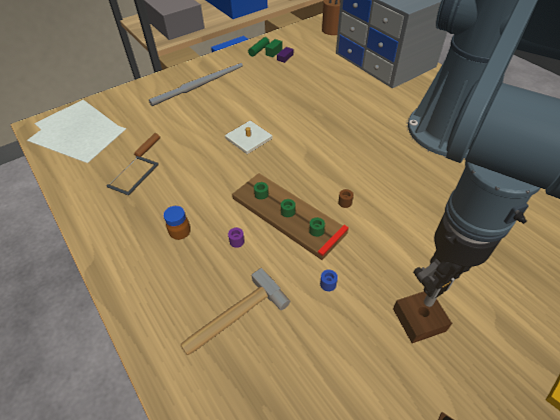

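Call:
move_arm --rows "0 0 0.6 0 0 0 0;0 0 0.6 0 0 0 0;0 0 0.6 0 0 0 0;0 0 0.2 0 0 0 0;0 0 0 0 0 0 0;0 0 0 0 0 0 0;0 0 0 0 0 0 0"

```text
time_s: 27.45
eef_pos: [0.4813, 0.3192, 0.1618]
eef_rot: [-0.0, 0.998, -0.06, 0.0]
wrist_force: [0.8, -0.1, -1.5]
opening: 0.22
```

```bash
python3 st.py 0.4814 .3193 .1212
```

```text
t 27.45 pos [0.4813 0.3192 0.1618] yaw -6.89 zax [ 5.e-04  2.e-04 -1.e+00] F [ 0.84 -0.06 -1.53] T [ 0.032  0.03  -0.031] open 0.22 q [ 0.38  0.35  1.71 -0.    1.08  0.5 ]
tool shift cm [ 0.01 -0.01  4.06]
```

Tip at 0.0446, on the original spot. Down.

Call:
move_arm --rows "0 0 0.3 0 0 0 0;0 0 0.3 0 0 0 0;0 0 0.2 0 0 0 0;0 0 0.2 0 0 0 0;0 0 0.2 0 0 0 0;0 0 0.2 0 0 0 0;0 0 0 0 0 0 0"

```text
time_s: 28.15
eef_pos: [0.4809, 0.319, 0.1471]
eef_rot: [0.0, 0.998, -0.06, -0.0]
wrist_force: [-0.1, 0.6, -1.2]
opening: 0.227
```

Call:
move_arm --rows "0 0 0.2 0 0 0 0;0 0 0.2 0 0 0 0;0 0 0.2 0 0 0 0;0 0 0.2 0 0 0 0;0 0 0.2 0 0 0 0;0 0 0.2 0 0 0 0;0 0 0.2 0 0 0 0;0 0 0.2 0 0 0 0;0 0 0.2 0 0 0 0;0 0 0.2 0 0 0 0;0 0 0.2 0 0 0 0;0 0 0 0 0 0 0;0 0 0 0 0 0 0"

```text
time_s: 29.45
eef_pos: [0.4811, 0.319, 0.1254]
eef_rot: [0.0, 0.998, -0.06, -0.0]
wrist_force: [0.5, 1.2, -1.0]
opening: 0.226
```

Call:
move_arm --rows "0 0 0.1 0 0 0 0;0 0 0.1 0 0 0 0;0 0 0.1 0 0 0 0;0 0 0.05 0 0 0 0;0 0 0.05 0 0 0 0;0 0 0 0 0 0 0;0 0 0 0 0 0 0"

```text
time_s: 30.15
eef_pos: [0.4811, 0.3191, 0.1215]
eef_rot: [-0.0, 0.998, -0.06, 0.0]
wrist_force: [0.0, -0.2, -1.1]
opening: 0.227
```

Call:
move_arm --rows "0 0 0.05 0 0 0 0;0 0 0 0 0 0 0"

```text
time_s: 30.35
eef_pos: [0.4812, 0.3191, 0.1213]
eef_rot: [-0.0, 0.998, -0.06, 0.0]
wrist_force: [-0.4, -0.2, 0.8]
opening: 0.224
```

Call:
move_arm --rows "0 0 0 0 0 0 0.4;0 0 0 0 0 0 0.6;0 0 0 0 0 0 1;0 0 0 0 0 0 1;0 0 0 0 0 0 1;0 0 0 0 0 0 1;0 0 -1 0 0 0 1;0 0 -2 0 0 0 1;0 0 -3 0 0 0 1;0 0 -2 0 0 0 1;0 0 0 0 0 0 1"

```text
time_s: 31.45
eef_pos: [0.4831, 0.3199, 0.2053]
eef_rot: [-0.002, 0.998, -0.06, 0.003]
wrist_force: [0.5, 0.2, -0.2]
opening: 1.001
```

```bash
python3 st.py 0.5444 -.0986 .18
python3 - <<'E'
from fit import *
n='scene';c=cam(n);im=c['color'];pickle.dump(c,open('scene9.pkl','wb'))
a=cv2.resize(im[270:350,380:460],None,fx=5,fy=5,interpolation=cv2.INTER_CUBIC);b=cv2.resize(im[170:250,230:310],None,fx=5,fy=5,interpolation=cv2.INTER_CUBIC)
cv2.imwrite('pics/s9.png',cv2.hconcat([a,b]))
im=im.astype(int);B,G,R=im[...,0],im[...,1],im[...,2]
g=(G>R*1.4)&(G>B*1.25)&(G>35);g[:165]=0;g[265:]=0
for m in comps(g,40,1000):
    mc,a=maskc(m); p=solve(c,mc,lambda x,y:cyl(x,y,.016,.016,.038),atz(c,mc,.027)[:2]);print(p.round(4))
E
```

```text
t 31.45 pos [0.4831 0.3199 0.2053] yaw -6.89 zax [ 0.0067  0.0027 -1.    ] F [ 0.55  0.17 -0.23] T [ 0.008 -0.001  0.007] open 1.001 q [0.38 0.29 1.68 0.   1.16 0.5 ]
tool shift cm [11.09 40.82  2.46]
[ 0.5447 -0.0974]
[ 0.5269 -0.0197]
[0.5092 0.058 ]
```

View pics/s9.png

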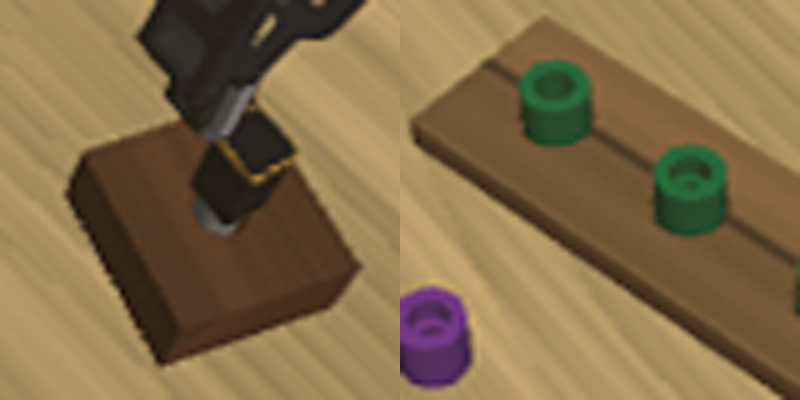

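Call:
move_arm --rows "1.1 4 0 0 0 0 1;1.3 4.7 0 0 0 0 1;1.3 4.7 0 0 0 0 1;1.3 4.7 0 0 0 0 1;1.3 4.7 0 0 0 0 1;1.3 4.7 0 0 0 0 1;1.3 4.7 0 0 0 0 1;1.3 4.7 0 0 0 0 1;1 3.8 0 0 0 0 1;0 0 0.5 0 0 -6.7 1;0 0 0.5 0 0 -6.7 1;0 0 1 0 0 -6.6 1;0 0 0 0 0 0 1;0 0 0 0 0 0 1;0 0 0 0 0 0 1;0 0 0 0 0 0 1"

```text
time_s: 33.1
eef_pos: [0.5436, -0.0984, 0.1813]
eef_rot: [0.0, 0.994, 0.114, 0.0]
wrist_force: [0.8, 0.3, 0.0]
opening: 0.996
```

```bash
python3 st.py 0.5443 -.0983 .092
```

```text
t 33.1 pos [ 0.5436 -0.0984  0.1813] yaw 13.04 zax [ 5.e-04 -2.e-04 -1.e+00] F [0.78 0.26 0.  ] T [0.005 0.004 0.016] open 0.996 q [-0.39  0.27  1.76  0.    1.1  -0.62]
tool shift cm [0.07 0.01 8.93]
```

Call:
move_arm --rows "0.07 0 1.5 0 0 0 1;0 0 2 0 0 0 1;0 0 2 0 0 0 1;0 0 1.5 0 0 0 1;0 0 1 0 0 0 1;0 0 0.5 0 0 0 1;0 0 0.5 0 0 0 1;0 0 0 0 0 0 1;0 0 0 0 0 0 1;0 0 0 0 0 0 1"

```text
time_s: 34.1
eef_pos: [0.5446, -0.0985, 0.0917]
eef_rot: [0.0, 0.993, 0.114, 0.001]
wrist_force: [0.5, -0.4, -0.5]
opening: 0.997
```

```bash
python3 st.py 0.5443 -.0983 .091
python3 - <<'E'
from h import *
c=cam('scene');im=c['color']
cv2.imwrite('pics/s10.png',cv2.resize(im[130:250,200:340],None,fx=5,fy=5,interpolation=cv2.INTER_CUBIC))
E
```

```text
t 34.1 pos [ 0.5446 -0.0985  0.0917] yaw 13.1 zax [ 1.2e-03 -5.0e-04 -1.0e+00] F [ 0.54 -0.43 -0.46] T [-0.03  -0.058  0.011] open 0.997 q [-0.39  0.42  1.79  0.    0.93 -0.62]
tool shift cm [-0.02 -0.02  0.07]
```

View pics/s10.png

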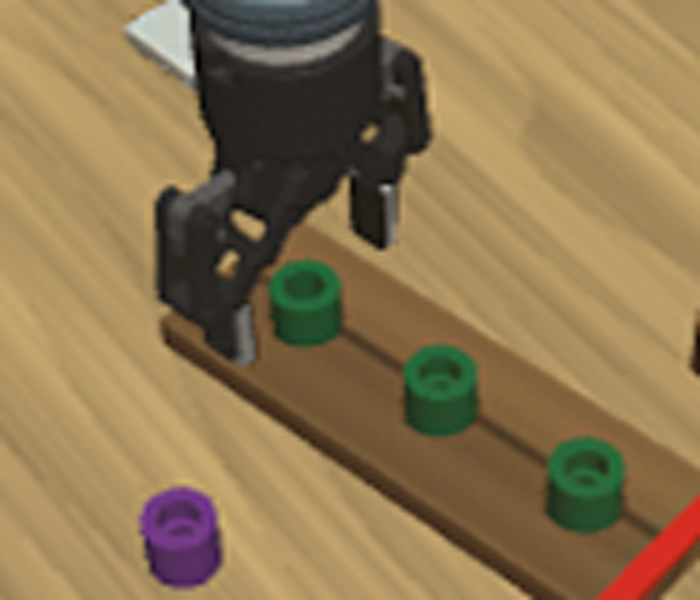

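Call:
move_arm --rows "0 0 0 0 0 0 0.6;0 0 0 0 0 0 0.5;0 0 0 0 0 0 0.45;0 0 0 0 0 0 0.42;0 0 0 0 0 0 0.4;0 0 0 0 0 0 0.38;0 0 0 0 0 0 0;0 0 0 0 0 0 0;0 0 0 0 0 0 0;0 0 0 0 0 0 0"

```text
time_s: 35.15
eef_pos: [0.5443, -0.0984, 0.0914]
eef_rot: [0.0, 0.993, 0.114, 0.0]
wrist_force: [-2.1, -0.1, 4.8]
opening: 0.358
```

```bash
python3 st.py 0.452 -.2945 .13
python3 - <<'E'
from h import *
c=cam('scene');im=c['color']
cv2.imwrite('pics/s11.png',cv2.resize(im[130:250,200:340],None,fx=5,fy=5,interpolation=cv2.INTER_CUBIC))
E
```

```text
t 35.15 pos [ 0.5443 -0.0984  0.0914] yaw 13.1 zax [ 4.e-04 -2.e-04 -1.e+00] F [-2.08 -0.12  4.84] T [ 0.067  0.186 -0.062] open 0.358 q [-0.39  0.42  1.79 -0.    0.93 -0.62]
tool shift cm [-13.43  17.01  -3.86]
```

View pics/s11.png

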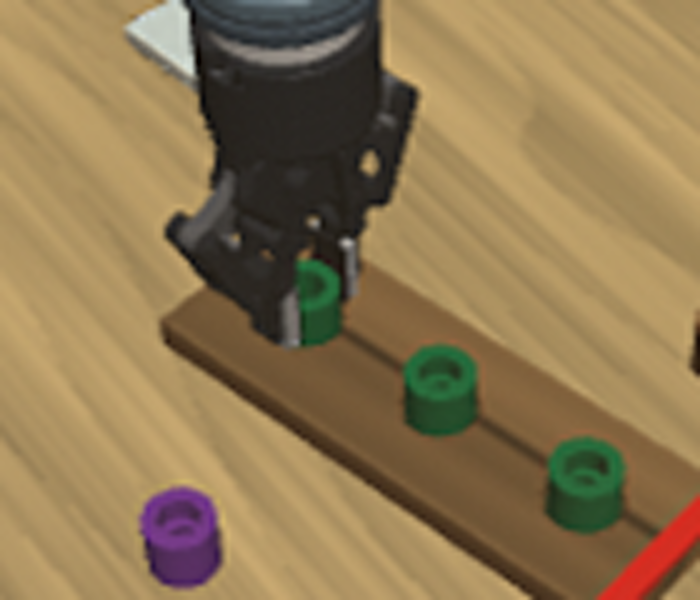

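Call:
move_arm --rows "0 0 -0.3 0 0 0 0;0 0 -0.7 0 0 0 0;0 0 -1.2 0 0 0 0;0 0 -1.4 0 0 0 0;0 0 -1.4 0 0 0 0;0 0 0 0 0 0 0;-2 2.6 0 0 0 0 0;-2.9 3.6 0 0 0 0 0;-2.9 3.6 0 0 0 0 0;-2.9 3.6 0 0 0 0 0;-2.73 3.61 0 0 0 0 0;0 0 0 0 0 0 0;0 0 0 0 0 0 0;0 0 0 0 0 0 0;0 0 0 0 0 0 0;0 0 0 0 0 0 0"

```text
time_s: 36.8
eef_pos: [0.4524, -0.2932, 0.1409]
eef_rot: [-0.0, 0.993, 0.115, -0.0]
wrist_force: [-0.6, -0.3, -0.6]
opening: 0.359
```

```bash
python3 st.py 0.452 -.2945 .13
python3 - <<'E'
from h import *
import pickle
for n in('scene','top'):
    c=cam(n);im=c['color'];pickle.dump(c,open(n+'12.pkl','wb'))
    cv2.imwrite(f'pics/{n}12.png',cv2.resize(im[80:170,190:310] if n=='scene' else im[220:320,360:480],None,fx=5,fy=5,interpolation=cv2.INTER_CUBIC))
E
```

```text
t 36.8 pos [ 0.4524 -0.2932  0.1409] yaw 13.22 zax [-1.e-04  3.e-04 -1.e+00] F [-0.57 -0.33 -0.6 ] T [-0.018  0.01  -0.   ] open 0.359 q [-0.8   0.31  1.82  0.    1.02 -1.03]
tool shift cm [-0.07  0.12  1.09]
```

View pics/scene12.png

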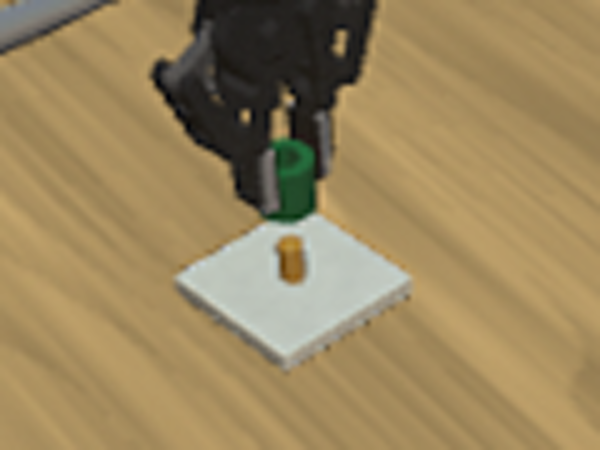

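View pics/top12.png

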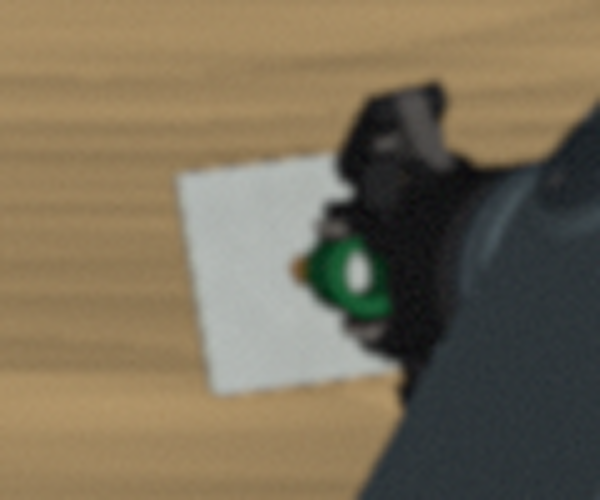

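Call:
move_arm --rows "0 0 0.5 0 0 0 0;0 0 0.5 0 0 0 0;0 0 0.5 0 0 0 0;0 0 0.2 0 0 0 0;0 0 0 0 0 0 0;0 0 0 0 0 0 0;0 0 0 0 0 0 0"

```text
time_s: 37.6
eef_pos: [0.4519, -0.2946, 0.1242]
eef_rot: [0.0, 0.993, 0.114, 0.0]
wrist_force: [0.6, -0.6, 0.1]
opening: 0.354
```

```bash
python3 st.py 0.452 -.2945 .0934
python3 - <<'E'
from fit import *
o=ctrl.get_obs()['eef_pos']; x,y,zb=o[0],o[1],o[2]-.0814
for n in('scene','top'):
    c=cam(n);pickle.dump(c,open(n+'13.pkl','wb'))
    pc=proj(c,[[x,y,zb]])[0]; oo=(pc-[30,28]).round().astype(int)
    im=cv2.resize(c['color'][oo[1]:oo[1]+55,oo[0]:oo[0]+60],None,fx=10,fy=10,interpolation=cv2.INTER_CUBIC)
    s=1 if n=='scene' else -1
    def dr(P,col):
        h=(hullc(c,P)[2].reshape(-1,2)+.5-oo)*10; cv2.polylines(im,[h.round().astype(np.int32)],True,col,1)
    X,Y=x+s*.0006,y+s*.0006
    dr(cyl(X,Y,.016,zb,zb),(0,0,255));dr(cyl(X,Y,.016,zb+.028,zb+.028),(0,0,255));dr(cyl(X,Y,.009,zb+.028,zb+.028),(0,0,255))
    p=(.4525,-.2937) if n=='scene' else (.4516,-.2952)
    dr(cyl(*p,.007,.012,.033),(255,255,0))
    cv2.imwrite(f'pics/r13{n}.png',im)
a=cv2.imread('pics/r13scene.png');b=cv2.imread('pics/r13top.png');cv2.imwrite('pics/r13.png',cv2.resize(cv2.hconcat([a,b]),(800,367)))
E
```

```text
t 37.6 pos [ 0.4519 -0.2946  0.1242] yaw 13.1 zax [ 3.e-04 -3.e-04 -1.e+00] F [ 0.56 -0.58  0.08] T [-0.046 -0.033  0.065] open 0.354 q [-0.8   0.34  1.82 -0.    0.98 -1.03]
tool shift cm [ 0.01 -0.01  3.08]
```

View pics/r13.png

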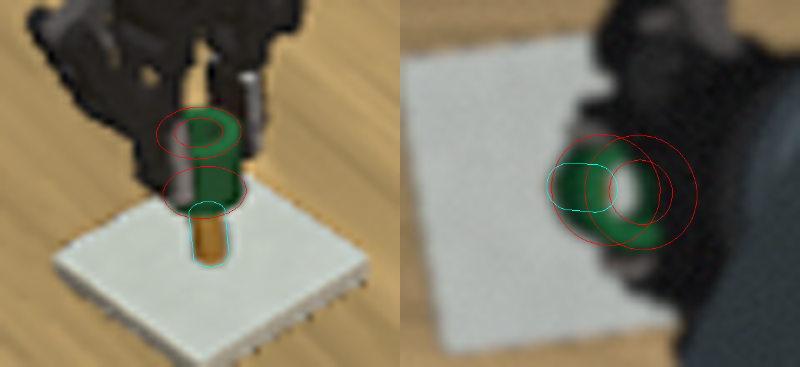

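Call:
move_arm --rows "0 0 0.2 0 0 0 0;0 0 0.2 0 0 0 0;0 0 0.1 0 0 0 0;0 0 0.1 0 0 0 0;0 0 0.1 0 0 0 0;0 0 0.1 0 0 0 0;0 0 0.1 0 0 0 0;0 0 0 0 0 0 0;0 0 0 0 0 0 0"

```text
time_s: 38.6
eef_pos: [0.4519, -0.2944, 0.115]
eef_rot: [-0.0, 0.993, 0.114, 0.0]
wrist_force: [-1.1, 0.1, -1.1]
opening: 0.356
```

Call:
move_arm --rows "0 0 0.2 0 0 0 0;0 0 0.2 0 0 0 0;0 0 0.2 0 0 0 0;0 0 0.2 0 0 0 0;0 0 0.2 0 0 0 0;0 0 0.2 0 0 0 0;0 0 0.2 0 0 0 0;0 0 0.2 0 0 0 0;0 0 0 0 0 0 0;0 0 0 0 0 0 0"

```text
time_s: 39.6
eef_pos: [0.4518, -0.2944, 0.0989]
eef_rot: [-0.0, 0.993, 0.114, -0.0]
wrist_force: [0.3, 0.5, -1.2]
opening: 0.354
```

No contact; ring is over the peg. Last 5 mm gently.

Call:
move_arm --rows "0 0 0.1 0 0 0 0;0 0 0.1 0 0 0 0;0 0 0.1 0 0 0 0;0 0 0.1 0 0 0 0;0 0 0.05 0 0 0 0;0 0 0 0 0 0 0;0 0 0 0 0 0 0"

```text
time_s: 40.3
eef_pos: [0.4519, -0.2944, 0.0945]
eef_rot: [-0.0, 0.993, 0.114, 0.0]
wrist_force: [-0.4, 0.3, -0.8]
opening: 0.357
```

Call:
move_arm --rows "0 0 0.05 0 0 0 0;0 0 0 0 0 0 0;0 0 0 0 0 0 0"

```text
time_s: 40.6
eef_pos: [0.4518, -0.2944, 0.094]
eef_rot: [0.0, 0.993, 0.114, 0.0]
wrist_force: [0.6, 1.1, -0.2]
opening: 0.356
```

Call:
move_arm --rows "0 0 0.05 0 0 0 0;0 0 0 0 0 0 0;0 0 0 0 0 0 0"

```text
time_s: 40.9
eef_pos: [0.4518, -0.2944, 0.0934]
eef_rot: [-0.0, 0.993, 0.114, -0.0]
wrist_force: [-0.2, 0.2, -0.4]
opening: 0.362
```

Call:
move_arm --rows "0 0 0.05 0 0 0 0;0 0 0 0 0 0 0;0 0 0 0 0 0 0"

```text
time_s: 41.2
eef_pos: [0.4519, -0.2945, 0.0934]
eef_rot: [0.0, 0.993, 0.114, 0.0]
wrist_force: [-1.5, 1.8, 5.8]
opening: 0.356
```

Call:
move_arm --rows "0 0 0.03 0 0 0 0;0 0 0 0 0 0 0;0 0 0 0 0 0 0"

```text
time_s: 41.5
eef_pos: [0.4519, -0.2945, 0.0933]
eef_rot: [0.0, 0.993, 0.114, -0.0]
wrist_force: [-2.6, 3.1, 8.0]
opening: 0.358
```

Seated on the block. Release slowly and withdraw straight up.

Call:
move_arm --rows "0 0 0 0 0 0 0.4;0 0 0 0 0 0 0.45;0 0 0 0 0 0 0.55;0 0 0 0 0 0 0.8;0 0 0 0 0 0 1;0 0 0 0 0 0 1;0 0 0 0 0 0 1;0 0 -1 0 0 0 1;0 0 -2 0 0 0 1;0 0 -3 0 0 0 1;0 0 -4 0 0 0 1;0 0 -4 0 0 0 1;0 0 0 0 0 0 1;0 0 0 0 0 0 1"

```text
time_s: 42.9
eef_pos: [0.4523, -0.2949, 0.2345]
eef_rot: [0.001, 0.993, 0.114, 0.001]
wrist_force: [-0.4, 0.4, -0.1]
opening: 0.998
```

```bash
python3 st.py
python3 - <<'E'
from fit import *
for n in('scene','top'):
    c=cam(n);im=c['color'];pickle.dump(c,open(n+'14.pkl','wb'))
    cv2.imwrite(f'pics/{n}14.png',im)
    if n=='scene': cv2.imwrite('pics/s14z.png',cv2.resize(im[100:170,200:300],None,fx=6,fy=6,interpolation=cv2.INTER_CUBIC))
E
```

```text
t 42.9 pos [ 0.4523 -0.2949  0.2345] yaw 13.11 zax [ 0.0024 -0.0025 -1.    ] F [-0.36  0.39 -0.07] T [-0.057 -0.014  0.013] open 0.998 q [-0.8   0.18  1.76 -0.    1.2  -1.03]
```

View pics/s14z.png

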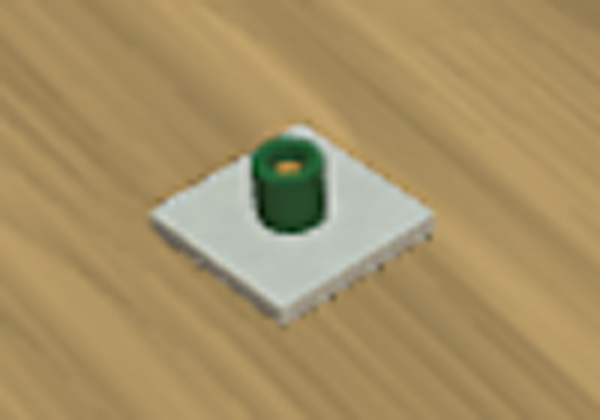

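View pics/scene14.png

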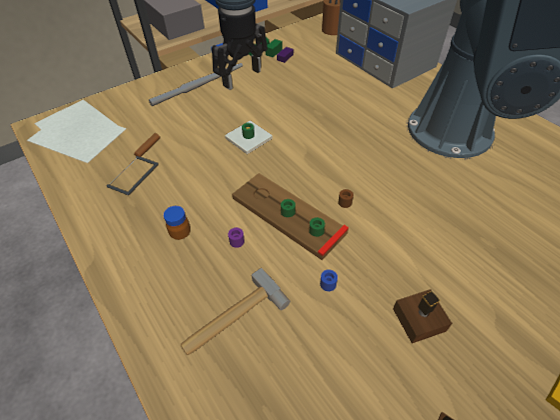

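View pics/top14.png

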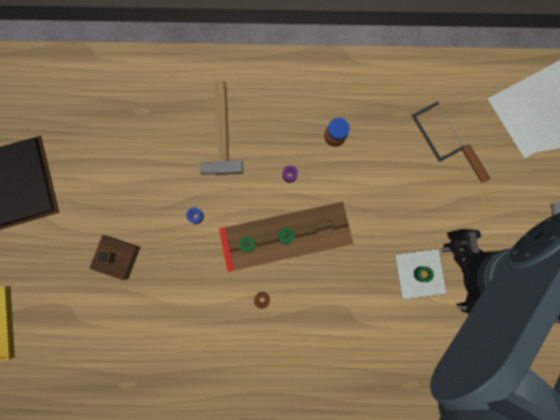

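The pictures show the ring down over the peg at scene (248,130), with the brass end visible inside the bore. The gauge is upright in its stand at (430,305). The other two rings are in their nests, and the jar and hammer are unmoved. Handing in.

```bash
python3 -c "
from bench import ctrl
print(ctrl.hand_in())"
```

```text
the job is handed in; nothing more can be done
None
```

The job is handed in at about 43 s of the 69 s allowed; `hand_in()` reports no verdict.

**Gauge trials, in order from the red stop:**

| Ring | Pin tip stopped at | What it stopped on | Wrist force there |
|---|---|---|---|
| 1 (nearest the red stop) | z ≈ 26 mm | step in the bore | about 7.5 N |
| 2 (middle) | z ≈ 26 mm | step in the bore | about 5.7 N |
| 3 (farthest) | z ≈ 10 mm | nest floor, passed right through | about 6.7 N |

- **Gauge:** I put it back in its stand. The pin met the hole's floor at the same height it was picked up from.
- **Ring:** I gripped ring 3 and lowered it over the peg without contact until it stood on the block. It stopped at the expected height, with about 8 N on the wrist, and I released it there.

**Last checks:** The final pictures from both cameras show:
- ring 3 fully down on the peg;
- the gauge upright in its stand;
- rings 1 and 2 in their nests;
- the jar, hammer and look-alike rings where they were.

No check failed. The two cameras disagreed by about 1.5 mm in position, so I used the average. The gripper was open and about 14 cm above where it let go of the ring, touching nothing, at hand-in.

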